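# Sweeten the pot: scoop sugar lumps into the teapot

## Task

Sweeten the open teapot: the sugar scoop has been pushed handle first under the low serving stand, so draw it out by its bowl, set it down on the table clear of the stand, let go and take it again by its handle. Then scoop at least three sugar lumps at one go out of the dish and tip them into the pot, without touching the sugar with the gripper; any other lumps may stay in the dish, but none may be spilled. Finally stand the empty scoop level on the table, leaving the pot upright about where it was and the glasses and the pot's lid alone.

Things in the scene. Friction and masses are not known exactly. Their poses are not given: they have to be found in the camera images.
- stand: low wooden serving stand, fixed: a board 260 (its x) x 160 mm (its y), underside 66 mm and top 78 mm above the table, a side panel at each x end, open on both y sides; tins stand on the -y half of its top. Origin: centre of its footprint, at table height. Its +y side faces the middle of the table; the scoop sticks out there.
- scoop: steel scoop standing on its bowl. Floor 70 (x, mouth at +x) x 58 mm (y), 2 thick; back wall 30 high; side walls 26 high for x -35 to 12 mm, 14 high to x 26, none beyond. Neck from the back wall up to a level wooden bar handle, 14 wide, 12 thick, centre 53 above the floor's underside, x -70 to -158. Origin: under the floor's centre, z up. At the start the handle is hidden under the stand.
- scoop_end (a point): middle of the free end of the scoop handle, x -158, z 53 mm in the scoop's frame
- dish: heavy blue ceramic trough, fixed. Inner floor 150 (its x) x 68 mm (its y), 5 mm above the table; upright side walls 44 mm high for x > -8 mm, 24 mm high behind; the -x end wall, 24 high, leans out 45 degrees, the +x end wall, 46 high, leans out 11 degrees. Outer length about 190. Origin: centre of its underside. Sugar starts on the +x half of the floor; the -x half is empty.
- pot: steel teapot without its lid, loose, about 700 g. Round body of outer radius up to 54 mm, 85 mm tall, round open mouth of inner radius 46 mm; handle on its +x side to 97 mm out and 73 mm high, spout on its -x side to 97 mm out and 77 mm high. Origin: centre of its underside.
- pot_mouth (a point): centre of the open teapot's mouth, at rim height (85 mm above the table)
- glass0: bystander: empty tea glass, 62 mm across, 88 mm tall, beyond the working area; origin at the centre of its underside
- glass1: bystander: the same kind of tea glass, near the robot
- potlid: bystander: the teapot's lid, lying knob up, 100 mm across, 38 mm tall; origin at the centre of its underside
- lump0: chunky white sugar lump, about 20 mm across and 17 mm tall with bevelled edges; origin at the centre of its underside; starts in the dish
- lump1: chunky white sugar lump, about 20 mm across and 17 mm tall with bevelled edges; origin at the centre of its underside; starts in the dish
- lump2: chunky white sugar lump, about 20 mm across and 17 mm tall with bevelled edges; origin at the centre of its underside; starts in the dish
- lump3: chunky white sugar lump, about 20 mm across and 17 mm tall with bevelled edges; origin at the centre of its underside; starts in the dish
- lump4: chunky white sugar lump, about 20 mm across and 17 mm tall with bevelled edges; origin at the centre of its underside; starts in the dish
- lump5: chunky white sugar lump, about 20 mm across and 17 mm tall with bevelled edges; origin at the centre of its underside; starts in the dish

How it is judged:
On the way, in this order (a step that is already met when the one before it is completed fails the run):
1. the scoop stands level on the table, let go, wholly out from under the stand (the handle's end outside the board's outline) (contact force between the fingers and scoop below 0.1 N and angle between scoop's own z axis and vertical below 0.15 rad and height (world z) of scoop between -0.004 and 0.008 m and (y of scoop_end in the frame of stand above 0.082 m or y of scoop_end in the frame of stand below -0.082 m or x of scoop_end in the frame of stand above 0.132 m or x of scoop_end in the frame of stand below -0.132 m)), for 0.2 s.
2. at least three lumps lie in the scoop, lifted clear of the dish (scoop origin above 0.06 m) (height (world z) of scoop above 0.06 m and ((x of lump0 in the frame of scoop between -0.036 and 0.037 m and y of lump0 in the frame of scoop between -0.03 and 0.03 m and z of lump0 in the frame of scoop between -0.002 and 0.045 m and x of lump1 in the frame of scoop between -0.036 and 0.037 m and y of lump1 in the frame of scoop between -0.03 and 0.03 m and z of lump1 in the frame of scoop between -0.002 and 0.045 m and x of lump2 in the frame of scoop between -0.036 and 0.037 m and y of lump2 in the frame of scoop between -0.03 and 0.03 m and z of lump2 in the frame of scoop between -0.002 and 0.045 m) or (x of lump0 in the frame of scoop between -0.036 and 0.037 m and y of lump0 in the frame of scoop between -0.03 and 0.03 m and z of lump0 in the frame of scoop between -0.002 and 0.045 m and x of lump1 in the frame of scoop between -0.036 and 0.037 m and y of lump1 in the frame of scoop between -0.03 and 0.03 m and z of lump1 in the frame of scoop between -0.002 and 0.045 m and x of lump3 in the frame of scoop between -0.036 and 0.037 m and y of lump3 in the frame of scoop between -0.03 and 0.03 m and z of lump3 in the frame of scoop between -0.002 and 0.045 m) or (x of lump0 in the frame of scoop between -0.036 and 0.037 m and y of lump0 in the frame of scoop between -0.03 and 0.03 m and z of lump0 in the frame of scoop between -0.002 and 0.045 m and x of lump1 in the frame of scoop between -0.036 and 0.037 m and y of lump1 in the frame of scoop between -0.03 and 0.03 m and z of lump1 in the frame of scoop between -0.002 and 0.045 m and x of lump4 in the frame of scoop between -0.036 and 0.037 m and y of lump4 in the frame of scoop between -0.03 and 0.03 m and z of lump4 in the frame of scoop between -0.002 and 0.045 m) or (x of lump0 in the frame of scoop between -0.036 and 0.037 m and y of lump0 in the frame of scoop between -0.03 and 0.03 m and z of lump0 in the frame of scoop between -0.002 and 0.045 m and x of lump1 in the frame of scoop between -0.036 and 0.037 m and y of lump1 in the frame of scoop between -0.03 and 0.03 m and z of lump1 in the frame of scoop between -0.002 and 0.045 m and x of lump5 in the frame of scoop between -0.036 and 0.037 m and y of lump5 in the frame of scoop between -0.03 and 0.03 m and z of lump5 in the frame of scoop between -0.002 and 0.045 m) or (x of lump0 in the frame of scoop between -0.036 and 0.037 m and y of lump0 in the frame of scoop between -0.03 and 0.03 m and z of lump0 in the frame of scoop between -0.002 and 0.045 m and x of lump2 in the frame of scoop between -0.036 and 0.037 m and y of lump2 in the frame of scoop between -0.03 and 0.03 m and z of lump2 in the frame of scoop between -0.002 and 0.045 m and x of lump3 in the frame of scoop between -0.036 and 0.037 m and y of lump3 in the frame of scoop between -0.03 and 0.03 m and z of lump3 in the frame of scoop between -0.002 and 0.045 m) or (x of lump0 in the frame of scoop between -0.036 and 0.037 m and y of lump0 in the frame of scoop between -0.03 and 0.03 m and z of lump0 in the frame of scoop between -0.002 and 0.045 m and x of lump2 in the frame of scoop between -0.036 and 0.037 m and y of lump2 in the frame of scoop between -0.03 and 0.03 m and z of lump2 in the frame of scoop between -0.002 and 0.045 m and x of lump4 in the frame of scoop between -0.036 and 0.037 m and y of lump4 in the frame of scoop between -0.03 and 0.03 m and z of lump4 in the frame of scoop between -0.002 and 0.045 m) or (x of lump0 in the frame of scoop between -0.036 and 0.037 m and y of lump0 in the frame of scoop between -0.03 and 0.03 m and z of lump0 in the frame of scoop between -0.002 and 0.045 m and x of lump2 in the frame of scoop between -0.036 and 0.037 m and y of lump2 in the frame of scoop between -0.03 and 0.03 m and z of lump2 in the frame of scoop between -0.002 and 0.045 m and x of lump5 in the frame of scoop between -0.036 and 0.037 m and y of lump5 in the frame of scoop between -0.03 and 0.03 m and z of lump5 in the frame of scoop between -0.002 and 0.045 m) or (x of lump0 in the frame of scoop between -0.036 and 0.037 m and y of lump0 in the frame of scoop between -0.03 and 0.03 m and z of lump0 in the frame of scoop between -0.002 and 0.045 m and x of lump3 in the frame of scoop between -0.036 and 0.037 m and y of lump3 in the frame of scoop between -0.03 and 0.03 m and z of lump3 in the frame of scoop between -0.002 and 0.045 m and x of lump4 in the frame of scoop between -0.036 and 0.037 m and y of lump4 in the frame of scoop between -0.03 and 0.03 m and z of lump4 in the frame of scoop between -0.002 and 0.045 m) or (x of lump0 in the frame of scoop between -0.036 and 0.037 m and y of lump0 in the frame of scoop between -0.03 and 0.03 m and z of lump0 in the frame of scoop between -0.002 and 0.045 m and x of lump3 in the frame of scoop between -0.036 and 0.037 m and y of lump3 in the frame of scoop between -0.03 and 0.03 m and z of lump3 in the frame of scoop between -0.002 and 0.045 m and x of lump5 in the frame of scoop between -0.036 and 0.037 m and y of lump5 in the frame of scoop between -0.03 and 0.03 m and z of lump5 in the frame of scoop between -0.002 and 0.045 m) or (x of lump0 in the frame of scoop between -0.036 and 0.037 m and y of lump0 in the frame of scoop between -0.03 and 0.03 m and z of lump0 in the frame of scoop between -0.002 and 0.045 m and x of lump4 in the frame of scoop between -0.036 and 0.037 m and y of lump4 in the frame of scoop between -0.03 and 0.03 m and z of lump4 in the frame of scoop between -0.002 and 0.045 m and x of lump5 in the frame of scoop between -0.036 and 0.037 m and y of lump5 in the frame of scoop between -0.03 and 0.03 m and z of lump5 in the frame of scoop between -0.002 and 0.045 m) or (x of lump1 in the frame of scoop between -0.036 and 0.037 m and y of lump1 in the frame of scoop between -0.03 and 0.03 m and z of lump1 in the frame of scoop between -0.002 and 0.045 m and x of lump2 in the frame of scoop between -0.036 and 0.037 m and y of lump2 in the frame of scoop between -0.03 and 0.03 m and z of lump2 in the frame of scoop between -0.002 and 0.045 m and x of lump3 in the frame of scoop between -0.036 and 0.037 m and y of lump3 in the frame of scoop between -0.03 and 0.03 m and z of lump3 in the frame of scoop between -0.002 and 0.045 m) or (x of lump1 in the frame of scoop between -0.036 and 0.037 m and y of lump1 in the frame of scoop between -0.03 and 0.03 m and z of lump1 in the frame of scoop between -0.002 and 0.045 m and x of lump2 in the frame of scoop between -0.036 and 0.037 m and y of lump2 in the frame of scoop between -0.03 and 0.03 m and z of lump2 in the frame of scoop between -0.002 and 0.045 m and x of lump4 in the frame of scoop between -0.036 and 0.037 m and y of lump4 in the frame of scoop between -0.03 and 0.03 m and z of lump4 in the frame of scoop between -0.002 and 0.045 m) or (x of lump1 in the frame of scoop between -0.036 and 0.037 m and y of lump1 in the frame of scoop between -0.03 and 0.03 m and z of lump1 in the frame of scoop between -0.002 and 0.045 m and x of lump2 in the frame of scoop between -0.036 and 0.037 m and y of lump2 in the frame of scoop between -0.03 and 0.03 m and z of lump2 in the frame of scoop between -0.002 and 0.045 m and x of lump5 in the frame of scoop between -0.036 and 0.037 m and y of lump5 in the frame of scoop between -0.03 and 0.03 m and z of lump5 in the frame of scoop between -0.002 and 0.045 m) or (x of lump1 in the frame of scoop between -0.036 and 0.037 m and y of lump1 in the frame of scoop between -0.03 and 0.03 m and z of lump1 in the frame of scoop between -0.002 and 0.045 m and x of lump3 in the frame of scoop between -0.036 and 0.037 m and y of lump3 in the frame of scoop between -0.03 and 0.03 m and z of lump3 in the frame of scoop between -0.002 and 0.045 m and x of lump4 in the frame of scoop between -0.036 and 0.037 m and y of lump4 in the frame of scoop between -0.03 and 0.03 m and z of lump4 in the frame of scoop between -0.002 and 0.045 m) or (x of lump1 in the frame of scoop between -0.036 and 0.037 m and y of lump1 in the frame of scoop between -0.03 and 0.03 m and z of lump1 in the frame of scoop between -0.002 and 0.045 m and x of lump3 in the frame of scoop between -0.036 and 0.037 m and y of lump3 in the frame of scoop between -0.03 and 0.03 m and z of lump3 in the frame of scoop between -0.002 and 0.045 m and x of lump5 in the frame of scoop between -0.036 and 0.037 m and y of lump5 in the frame of scoop between -0.03 and 0.03 m and z of lump5 in the frame of scoop between -0.002 and 0.045 m) or (x of lump1 in the frame of scoop between -0.036 and 0.037 m and y of lump1 in the frame of scoop between -0.03 and 0.03 m and z of lump1 in the frame of scoop between -0.002 and 0.045 m and x of lump4 in the frame of scoop between -0.036 and 0.037 m and y of lump4 in the frame of scoop between -0.03 and 0.03 m and z of lump4 in the frame of scoop between -0.002 and 0.045 m and x of lump5 in the frame of scoop between -0.036 and 0.037 m and y of lump5 in the frame of scoop between -0.03 and 0.03 m and z of lump5 in the frame of scoop between -0.002 and 0.045 m) or (x of lump2 in the frame of scoop between -0.036 and 0.037 m and y of lump2 in the frame of scoop between -0.03 and 0.03 m and z of lump2 in the frame of scoop between -0.002 and 0.045 m and x of lump3 in the frame of scoop between -0.036 and 0.037 m and y of lump3 in the frame of scoop between -0.03 and 0.03 m and z of lump3 in the frame of scoop between -0.002 and 0.045 m and x of lump4 in the frame of scoop between -0.036 and 0.037 m and y of lump4 in the frame of scoop between -0.03 and 0.03 m and z of lump4 in the frame of scoop between -0.002 and 0.045 m) or (x of lump2 in the frame of scoop between -0.036 and 0.037 m and y of lump2 in the frame of scoop between -0.03 and 0.03 m and z of lump2 in the frame of scoop between -0.002 and 0.045 m and x of lump3 in the frame of scoop between -0.036 and 0.037 m and y of lump3 in the frame of scoop between -0.03 and 0.03 m and z of lump3 in the frame of scoop between -0.002 and 0.045 m and x of lump5 in the frame of scoop between -0.036 and 0.037 m and y of lump5 in the frame of scoop between -0.03 and 0.03 m and z of lump5 in the frame of scoop between -0.002 and 0.045 m) or (x of lump2 in the frame of scoop between -0.036 and 0.037 m and y of lump2 in the frame of scoop between -0.03 and 0.03 m and z of lump2 in the frame of scoop between -0.002 and 0.045 m and x of lump4 in the frame of scoop between -0.036 and 0.037 m and y of lump4 in the frame of scoop between -0.03 and 0.03 m and z of lump4 in the frame of scoop between -0.002 and 0.045 m and x of lump5 in the frame of scoop between -0.036 and 0.037 m and y of lump5 in the frame of scoop between -0.03 and 0.03 m and z of lump5 in the frame of scoop between -0.002 and 0.045 m) or (x of lump3 in the frame of scoop between -0.036 and 0.037 m and y of lump3 in the frame of scoop between -0.03 and 0.03 m and z of lump3 in the frame of scoop between -0.002 and 0.045 m and x of lump4 in the frame of scoop between -0.036 and 0.037 m and y of lump4 in the frame of scoop between -0.03 and 0.03 m and z of lump4 in the frame of scoop between -0.002 and 0.045 m and x of lump5 in the frame of scoop between -0.036 and 0.037 m and y of lump5 in the frame of scoop between -0.03 and 0.03 m and z of lump5 in the frame of scoop between -0.002 and 0.045 m))), for 0.2 s.
At the end, for the whole second after the job is handed in: At least three lumps are in the open teapot and every other lump is in the pot or in the dish; the scoop, let go, stands level on the table (within 0.15 rad, its floor within 8 mm of the table) and at rest; the pot is upright (within 0.1 rad), at rest, within 50 mm of where it stood (((horizontal distance between each of lump0, lump1, lump2 and pot below 0.052 m and height (world z) of lump0 between -0.002 and 0.08 m and height (world z) of lump1 between -0.002 and 0.08 m and height (world z) of lump2 between -0.002 and 0.08 m) or (horizontal distance between each of lump0, lump1, lump3 and pot below 0.052 m and height (world z) of lump0 between -0.002 and 0.08 m and height (world z) of lump1 between -0.002 and 0.08 m and height (world z) of lump3 between -0.002 and 0.08 m) or (horizontal distance between each of lump0, lump1, lump4 and pot below 0.052 m and height (world z) of lump0 between -0.002 and 0.08 m and height (world z) of lump1 between -0.002 and 0.08 m and height (world z) of lump4 between -0.002 and 0.08 m) or (horizontal distance between each of lump0, lump1, lump5 and pot below 0.052 m and height (world z) of lump0 between -0.002 and 0.08 m and height (world z) of lump1 between -0.002 and 0.08 m and height (world z) of lump5 between -0.002 and 0.08 m) or (horizontal distance between each of lump0, lump2, lump3 and pot below 0.052 m and height (world z) of lump0 between -0.002 and 0.08 m and height (world z) of lump2 between -0.002 and 0.08 m and height (world z) of lump3 between -0.002 and 0.08 m) or (horizontal distance between each of lump0, lump2, lump4 and pot below 0.052 m and height (world z) of lump0 between -0.002 and 0.08 m and height (world z) of lump2 between -0.002 and 0.08 m and height (world z) of lump4 between -0.002 and 0.08 m) or (horizontal distance between each of lump0, lump2, lump5 and pot below 0.052 m and height (world z) of lump0 between -0.002 and 0.08 m and height (world z) of lump2 between -0.002 and 0.08 m and height (world z) of lump5 between -0.002 and 0.08 m) or (horizontal distance between each of lump0, lump3, lump4 and pot below 0.052 m and height (world z) of lump0 between -0.002 and 0.08 m and height (world z) of lump3 between -0.002 and 0.08 m and height (world z) of lump4 between -0.002 and 0.08 m) or (horizontal distance between each of lump0, lump3, lump5 and pot below 0.052 m and height (world z) of lump0 between -0.002 and 0.08 m and height (world z) of lump3 between -0.002 and 0.08 m and height (world z) of lump5 between -0.002 and 0.08 m) or (horizontal distance between each of lump0, lump4, lump5 and pot below 0.052 m and height (world z) of lump0 between -0.002 and 0.08 m and height (world z) of lump4 between -0.002 and 0.08 m and height (world z) of lump5 between -0.002 and 0.08 m) or (horizontal distance between each of lump1, lump2, lump3 and pot below 0.052 m and height (world z) of lump1 between -0.002 and 0.08 m and height (world z) of lump2 between -0.002 and 0.08 m and height (world z) of lump3 between -0.002 and 0.08 m) or (horizontal distance between each of lump1, lump2, lump4 and pot below 0.052 m and height (world z) of lump1 between -0.002 and 0.08 m and height (world z) of lump2 between -0.002 and 0.08 m and height (world z) of lump4 between -0.002 and 0.08 m) or (horizontal distance between each of lump1, lump2, lump5 and pot below 0.052 m and height (world z) of lump1 between -0.002 and 0.08 m and height (world z) of lump2 between -0.002 and 0.08 m and height (world z) of lump5 between -0.002 and 0.08 m) or (horizontal distance between each of lump1, lump3, lump4 and pot below 0.052 m and height (world z) of lump1 between -0.002 and 0.08 m and height (world z) of lump3 between -0.002 and 0.08 m and height (world z) of lump4 between -0.002 and 0.08 m) or (horizontal distance between each of lump1, lump3, lump5 and pot below 0.052 m and height (world z) of lump1 between -0.002 and 0.08 m and height (world z) of lump3 between -0.002 and 0.08 m and height (world z) of lump5 between -0.002 and 0.08 m) or (horizontal distance between each of lump1, lump4, lump5 and pot below 0.052 m and height (world z) of lump1 between -0.002 and 0.08 m and height (world z) of lump4 between -0.002 and 0.08 m and height (world z) of lump5 between -0.002 and 0.08 m) or (horizontal distance between each of lump2, lump3, lump4 and pot below 0.052 m and height (world z) of lump2 between -0.002 and 0.08 m and height (world z) of lump3 between -0.002 and 0.08 m and height (world z) of lump4 between -0.002 and 0.08 m) or (horizontal distance between each of lump2, lump3, lump5 and pot below 0.052 m and height (world z) of lump2 between -0.002 and 0.08 m and height (world z) of lump3 between -0.002 and 0.08 m and height (world z) of lump5 between -0.002 and 0.08 m) or (horizontal distance between each of lump2, lump4, lump5 and pot below 0.052 m and height (world z) of lump2 between -0.002 and 0.08 m and height (world z) of lump4 between -0.002 and 0.08 m and height (world z) of lump5 between -0.002 and 0.08 m) or (horizontal distance between each of lump3, lump4, lump5 and pot below 0.052 m and height (world z) of lump3 between -0.002 and 0.08 m and height (world z) of lump4 between -0.002 and 0.08 m and height (world z) of lump5 between -0.002 and 0.08 m)) and ((horizontal distance between lump0 and pot below 0.052 m and height (world z) of lump0 between -0.002 and 0.08 m) or (x of lump0 in the frame of dish between -0.098 and 0.098 m and y of lump0 in the frame of dish between -0.037 and 0.037 m and z of lump0 in the frame of dish between 0 and 0.045 m)) and ((horizontal distance between lump1 and pot below 0.052 m and height (world z) of lump1 between -0.002 and 0.08 m) or (x of lump1 in the frame of dish between -0.098 and 0.098 m and y of lump1 in the frame of dish between -0.037 and 0.037 m and z of lump1 in the frame of dish between 0 and 0.045 m)) and ((horizontal distance between lump2 and pot below 0.052 m and height (world z) of lump2 between -0.002 and 0.08 m) or (x of lump2 in the frame of dish between -0.098 and 0.098 m and y of lump2 in the frame of dish between -0.037 and 0.037 m and z of lump2 in the frame of dish between 0 and 0.045 m)) and ((horizontal distance between lump3 and pot below 0.052 m and height (world z) of lump3 between -0.002 and 0.08 m) or (x of lump3 in the frame of dish between -0.098 and 0.098 m and y of lump3 in the frame of dish between -0.037 and 0.037 m and z of lump3 in the frame of dish between 0 and 0.045 m)) and ((horizontal distance between lump4 and pot below 0.052 m and height (world z) of lump4 between -0.002 and 0.08 m) or (x of lump4 in the frame of dish between -0.098 and 0.098 m and y of lump4 in the frame of dish between -0.037 and 0.037 m and z of lump4 in the frame of dish between 0 and 0.045 m)) and ((horizontal distance between lump5 and pot below 0.052 m and height (world z) of lump5 between -0.002 and 0.08 m) or (x of lump5 in the frame of dish between -0.098 and 0.098 m and y of lump5 in the frame of dish between -0.037 and 0.037 m and z of lump5 in the frame of dish between 0 and 0.045 m)) and contact force between the fingers and scoop below 0.1 N and angle between scoop's own z axis and vertical below 0.15 rad and height (world z) of scoop between -0.004 and 0.008 m and linear speed of each of scoop, pot below 0.02 m/s and angle between pot's own z axis and vertical below 0.1 rad and distance of pot from where it was at the start of the episode below 0.05 m); the robot touches nothing.
It fails at once if the gripper touches a sugar lump (contact force between the fingers and lump0 above 0.3 N or contact force between the fingers and lump1 above 0.3 N or contact force between the fingers and lump2 above 0.3 N or contact force between the fingers and lump3 above 0.3 N or contact force between the fingers and lump4 above 0.3 N or contact force between the fingers and lump5 above 0.3 N).
It fails at once if the teapot is tipped (more than 0.35 rad) (angle between pot's own z axis and vertical above 0.35 rad).
It fails at once if a glass or the lid is shoved more than 40 mm (distance of any of glass0, glass1, potlid from where it was at the start of the episode above 0.04 m).
It also fails if it takes over 72 s, if anything falls off the work surface, if the arm or the gripper's body presses on something with over 40 N, if the wrist force passes 120 N, or if a joint passes its speed limit or range.

## Robot

A 6-joint arm with a two-finger parallel gripper is mounted at the origin on the work surface. World frame = base frame: x ahead of the robot, y to its left, z up, the work surface at z = 0. Lengths are in m, angles in rad, forces in N, time in s.
With the tool pointing down it reaches from about 0.4 to 0.825 m from the base axis. Payload 7 kg.
Tool frame: the origin (TCP) lies at the very end of the fingers, on their centre line; the grasp point (between the pads) lies 19 mm behind it; z points along the fingers, y is the line along which they close (so a half turn about z gives the same grasp; the last joint's range is limited). The gripper opens to 88 mm and grips with 3 to 60 N. Pads are 19 mm wide; open, the fingers measure 130 mm over their backs; the gripper's body (78 mm by 193 mm) begins 47 mm behind the grasp point.
Start: joints at [1.465, 0.359, 0.012, 0, -1.224, -0.288], TCP at [0.259, 0.623, 0.227] pointing down, gripper open.
Joint ranges: [-3.07, 3.07], [-1.43, 2.12], [-1.02, 1.25], [-3.03, 1.67], [-3.05, -0], [-3.03, 3.03]. Speed limits (rad/s): [2.39, 2.39, 3.01, 3.14, 3.14, 3.14].

## Interface

Orientations are given as [roll, pitch, yaw] about the fixed x, y, z axes, in that order (R = Rz(yaw) Ry(pitch) Rx(roll)).
In Python, from station import * gives the robot as it stands.
- The arm moves only by the tool servo_tool, never from a script. Its argument "moves" is a list of rows, each an object of numbers: "jaw": the opening, from 0 (shut) to 1 (fully open); "dx", "dy", "dz": the shift along the world's x, y, z in m; "roll": the turn about the world's z in degrees. A call has exactly 10 rows; each row shifts and turns the commanded pose from where the row before left it; what a row does not reach is not made up. A row lasts 1/8 s, in which the tool goes at most 62.5 mm and 10.7 degrees, less where a joint would pass 70% of its speed; a pose out of reach is approached as far as the arm can. A call with a gripper value outside its range is refused whole. The fingers move at their own pace and stop on an object; "newtons" is the grip in N (left out, the last holds). Time passes only in rows, so rows that do not move let the fingers close, or fill a call up. It gives the time, the measured TCP pose, the force, the opening and the grip force at its end, in the units of the state.
- get_state(): the state, without advancing time (a new reading comes with each control period).
- grab_frame(name): name is "scene" or "side" or "wrist"; returns (picture, depth): 384x512x3 uint8, red, green, blue; 384x512 float32, m along the optical axis (not along the pixel's ray), 0 where there is no reading.
- calibration(name): a dict with "intrinsics" (3x3 intrinsics, pixels), "R" (3x3) and "t" (3): a world point X has camera coordinates R X + t. Camera axes: x right, y down, z forward; pixel columns grow to the right and rows downward; lengths in m; the calibration is good to about 2 mm. A picture is of the moment at which its call begins: read the wrist's pose just before it. calibration takes no time and is no camera call; for the wrist camera it gives the pose at the moment of the call.
- job_done(): hands the job in; it is judged then, once.
The state is a dict: "t": time; "q": joint angles; "qd": joint speeds; "joint_efforts": joint torques, N m; "eef_pos": TCP position; "ee_rot": TCP orientation; "force": force on the tool from outside, world axes, zero at the start; "moment": the same for the moment, N m; "width": finger opening in m; "gripper_force": force on a finger pad.
Only numpy, scipy, OpenCV 4.12 (cv2) and the standard library are available. Lean on these libraries where they do the work, as an engineer would, in place of code of your own. Each camera call takes 0.05 s, during which the arm holds its last target. There are 200 camera calls.

## Working session

There is one attempt and no reset: what is moved stays moved. The work goes in short steps, Python scripts to look and compute and a tool call to move; the robot and the scene stay as the last step left them, time stands still between calls to the robot, and variables do not carry over. Pictures are saved under pics/ and viewed, at most 10 in all, crops included, and the job is handed in when it is done.

Besides the shell and the picture viewer there is one more tool, called after "Call:" as name(argument=value, ...) on one line, values as JSON. servo_tool: Moves the arm, as the interface text tells. Its arguments: {"type":"object","properties":{"moves":{"type":"array","items":{"type":"object","properties":{"jaw":{"type":"number"},"dx":{"type":"number"},"dy":{"type":"number"},"dz":{"type":"number"},"roll":{"type":"number"}}}},"newtons":{"type":"number"}},"required":["moves"]}

```bash
mkdir -p pics; cat > h.py <<'E'
from station import *
import numpy as np, cv2
def cloud(n):
    c=calibration(n); im,d=grab_frame(n)
    K,R,t=map(np.array,(c["intrinsics"],c["R"],c["t"]))
    v,u=np.indices(d.shape)
    P=np.stack([(u-K[0,2])*d/K[0,0],(v-K[1,2])*d/K[1,1],d],-1)
    W=(P-t)@R; W[d==0]=np.nan
    return im,d,W
def save(n,im): cv2.imwrite("pics/"+n,im[:,:,::-1])
E
python3 - <<'E'
from h import *
for n in ("scene","side"):
    im,d,W=cloud(n); save(n+"0.png",im); np.savez("/tmp/%s0.npz"%n,im=im,W=W)
    c=calibration(n); print(n,(-np.array(c["R"]).T@np.array(c["t"])).round(3),(d==0).mean())
print(get_state())
E
```

```text
scene [1.399 0.299 0.669] 0.004140218098958333
side [0.175 0.591 0.736] 0.0038655598958333335
{'t': 0.1, 'q': array([ 1.46511650e+00,  3.59314270e-01,  1.11667033e-02, -2.97791068e-04,
       -1.22406735e+00, -2.88083397e-01]), 'qd': array([-0.00086672, -0.00100716,  0.00316029, -0.00038993,  0.00141199,
        0.00115828]), 'joint_efforts': array([-4.46664963e-04, -5.84165883e+01,  2.93751240e+01,  7.01554388e+00,
        1.01261563e-02, -4.67418420e-05]), 'eef_pos': array([0.25884839, 0.62294438, 0.225726  ]), 'ee_rot': array([ 3.14015298e+00, -1.34658069e-04, -3.93864523e-01]), 'force': array([-0.11733535,  0.39647413, -0.299514  ]), 'moment': array([-0.00090533, -0.06830015,  0.0253498 ]), 'gripper_force': 0.0, 'width': 0.0873883477826341}
```

View pics/scene0.png

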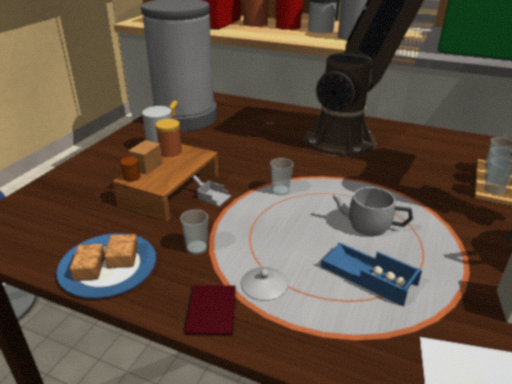

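View pics/side0.png

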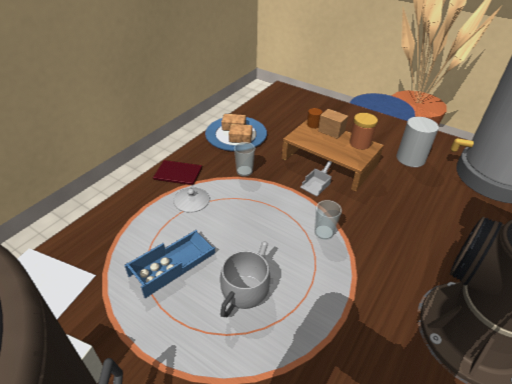

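The scene shows the stand at (170,175) with the scoop bowl protruding at (213,192). It also shows glasses at (282,175) and (195,230), the lid at (264,283), the pot at (372,210) and the blue dish at (372,272) with lumps at its right end (390,276). The side view shows the bowl at (317,180), dish (170,262) and pot (245,278).

```bash
cat > m.py <<'E'
from h import *
for n,boxes in (("scene",dict(scoop=(180,170,240,212),dish=(310,235,430,305),pot=(325,180,420,240),stand=(110,130,225,220),lid=(235,260,295,305),g1=(265,150,300,200),g0=(175,200,215,258))),
          ("side",dict(scoop=(292,160,340,200),dish=(115,225,225,300),pot=(210,235,280,320),stand=(275,120,390,190),lid=(165,180,215,215),g1=(308,195,348,240),g0=(228,138,262,178)))):
    D=np.load("/tmp/%s0.npz"%n); im,W=D["im"],D["W"]; hsv=cv2.cvtColor(im,cv2.COLOR_RGB2HSV)
    def box(k):
        a,b,c,d=boxes[k]; m=np.zeros(im.shape[:2],bool); m[b:d,a:c]=1; return m&np.isfinite(W[...,2])
    blue=(hsv[...,0]>95)&(hsv[...,0]<120)&(hsv[...,1]>110)
    P=W[box("dish")&blue&(W[...,2]>.003)]
    r=cv2.minAreaRect(P[:,:2].astype(np.float32)*1000); print(n,"dish rect",r, P[:,2].max())
    white=(hsv[...,1]<70)&(hsv[...,2]>120)
    m=box("dish")&white&(W[...,2]>.012)&(W[...,2]<.06)
    print(" lumps n",m.sum(),W[m].mean(0).round(3),np.percentile(W[m],[2,98],axis=0).round(3).tolist())
    for k,lo in (("pot",.078),("lid",.008),("g1",.08),("g0",.08),("stand",.07)):
        m=box(k)&(W[...,2]>lo)&(W[...,2]<(.095 if k!="stand" else .082))
        if k=="stand": m&=(hsv[...,0]<25)&(hsv[...,1]>80)
        Q=W[m][:,:2].astype(np.float32)*1000
        if len(Q)>5: print(" ",k,len(Q),Q.min(0),Q.max(0),"circ",cv2.minEnclosingCircle(Q),"rect",cv2.minAreaRect(Q))
    m=box("scoop")&(hsv[...,1]<90)&(W[...,2]>.002)&(W[...,2]<.065)
    Q=W[m]; print(" scoop",len(Q),Q.min(0).round(3),Q.max(0).round(3),cv2.minAreaRect(Q[:,:2].astype(np.float32)*1000))
    np.save("/tmp/scoop_%s.npy"%n,Q)
E
python3 m.py
python3 - <<'E'
import cv2,numpy as np
a=cv2.imread("pics/side0.png")
x=cv2.resize(a[110:200,270:390],None,fx=5,fy=5,interpolation=cv2.INTER_CUBIC)
cv2.imwrite("pics/crop0.png",x)
E
```

```text
scene dish rect ((638.5220336914062, 229.83529663085938), (187.1543426513672, 80.99073028564453), 76.03439331054688) 0.049478934973905465
 lumps n 187 [0.628 0.261 0.024] [[0.58, 0.147, 0.014], [0.649, 0.324, 0.045]]
  pot 282 [404.2822  105.50207] [505.96637 242.40974] circ ((460.3887939453125, 173.95590209960938), 68.62958526611328) rect ((462.8444519042969, 184.8609619140625), (100.88019561767578, 122.6318588256836), 41.21086883544922)
  lid 888 [705.83856 -13.49516] [795.8404   77.96288] circ ((757.5859985351562, 29.28640365600586), 52.74371337890625) rect ((751.9314575195312, 34.35914611816406), (86.2586898803711, 91.2956314086914), 83.10952758789062)
  g1 154 [357.30304 -97.89375] [419.53348  -36.301876] circ ((388.8735046386719, -67.06132507324219), 32.320316314697266) rect ((388.9654846191406, -67.82682037353516), (63.469024658203125, 59.25347900390625), 21.310075759887695)
  g0 204 [ 672.04065 -185.48364] [ 736.4704  -124.53853] circ ((704.0631713867188, -156.25514221191406), 32.42237854003906) rect ((703.4633178710938, -155.5221405029297), (61.484615325927734, 60.0517845153
[... 1239 characters left out ...]
4316711425781), (60.884578704833984, 60.807064056396484), 65.65210723876953)
  g0 121 [ 671.6308  -185.91486] [ 732.8672  -123.56923] circ ((702.2273559570312, -154.56216430664062), 31.572858810424805) rect ((701.81396484375, -154.36647033691406), (58.63752365112305, 61.72478485107422), 34.320289611816406)
  stand 2157 [ 376.79224 -430.70493] [ 642.3046 -263.3594] circ ((509.1483459472656, -346.9288635253906), 149.91067504882812) rect ((510.3151550292969, -350.7240295410156), (168.89691162109375, 261.3341369628906), 87.63977813720703)
 scoop 447 [ 0.46  -0.322  0.002] [ 0.536 -0.13   0.054] ((500.8498840332031, -225.44345092773438), (193.27548217773438, 74.79337310791016), 82.68677520751953)
```

View pics/crop0.png

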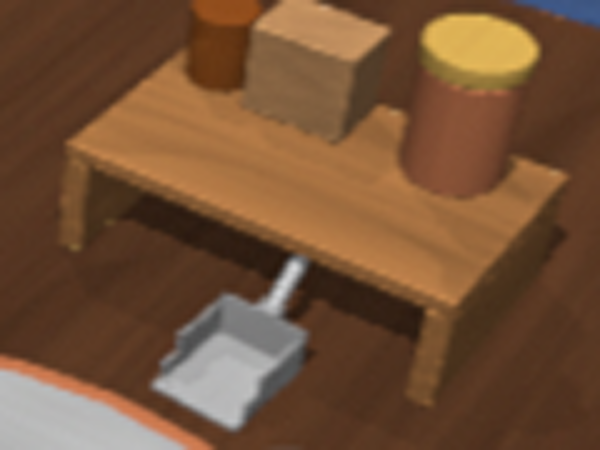

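The crop shows the bowl fully outside the board, mouth toward the lower left, i.e. +y in the world. The neck goes under the board, with open table around it.

```bash
python3 - <<'E'
import numpy as np,cv2
for n in("scene","side"):
    Q=np.load("/tmp/scoop_%s.npy"%n)
    for lo in(.004,.016):
        q=Q[(Q[:,1]>-.24)&(Q[:,0]>.455)&(Q[:,2]>lo)&(Q[:,2]<.034)]; print(n,lo,len(q),q[:,:2].min(0).round(3),q[:,:2].max(0).round(3),cv2.minAreaRect(q[:,:2].astype(np.float32)*1000))
    q=Q[(Q[:,1]<-.215)&(Q[:,2]>.015)]; print("neck",len(q),[ (q[(q[:,1]>a)&(q[:,1]<a+.01)].mean(0)).round(3).tolist() for a in(-.26,-.25,-.24,-.23)])
D=np.load("/tmp/side0.npz");W=D["W"]
for p in((205,215),(120,260),(290,200),(300,215),(280,175)): print(p,W[p[1],p[0]].round(4))
# dish end walls / pot handle+spout
for n,b in(("side",(205,230,285,325)),("scene",(325,180,420,240))):
    D=np.load("/tmp/%s0.npz"%n);W=D["W"]; S=W[b[1]:b[3],b[0]:b[2]].reshape(-1,3); r=np.hypot(S[:,0]-.456,S[:,1]-.195)
    m=(r>.066)&(r<.105)&(S[:,2]>.045)&(S[:,2]<.08); a=np.degrees(np.arctan2(S[m,1]-.195,S[m,0]-.456)); print(n,"protrusions",np.histogram(a,18,(-180,180))[0])
E
```

```text
scene 0.004 208 [ 0.461 -0.24 ] [ 0.528 -0.146] ((494.805908203125, -192.96932983398438), (67.19335174560547, 93.36660766601562), 0.017274221405386925)
scene 0.016 69 [ 0.461 -0.24 ] [ 0.526 -0.205] ((493.5661315917969, -221.8101806640625), (64.52255249023438, 34.649166107177734), 0.7195268869400024)
neck 210 [[0.493, -0.254, 0.025], [0.489, -0.246, 0.022], [0.497, -0.235, 0.021], [0.492, -0.225, 0.021]]
side 0.004 112 [ 0.462 -0.24 ] [ 0.525 -0.136] ((496.60723876953125, -188.89248657226562), (107.20036315917969, 59.24449920654297), 84.45280456542969)
side 0.016 42 [ 0.462 -0.239] [ 0.523 -0.203] ((493.3424987792969, -224.19564819335938), (35.74782180786133, 59.18132400512695), 83.79986572265625)
neck 175 [[0.494, -0.253, 0.024], [0.482, -0.247, 0.023], [0.494, -0.235, 0.022], [0.493, -0.225, 0.022]]
(205, 215) [0.6774 0.0616 0.0035]
(120, 260) [0.7474 0.2918 0.0025]
(290, 200) [ 0.5209 -0.1227  0.0012]
(300, 215) [ 0.4698 -0.0886 -0.0009]
(280, 175) [ 0.6029 -0.2043 -0.0013]
side protrusions [ 0  0  0  0 90  1  0  0  0  0  0  0  0 98  5  0  0  0]
scene protrusions [ 0  0  0  0 80 19  0  0  0  0  0  0  0 76  1  0  0  0]
```

Call:
servo_tool(moves=[{"jaw":1,"dx":0.022,"dy":-0.055,"roll":-7.1},{"dx":0.022,"dy":-0.055,"roll":-7.1},{"dx":0.022,"dy":-0.055,"roll":-7.1},{"dx":0.022,"dy":-0.055,"roll":-7.1},{"dx":0.022,"dy":-0.055,"roll":-7.1},{"dx":0.022,"dy":-0.055,"roll":-7.1},{"dx":0.022,"dy":-0.055,"roll":-7.1},{"dx":0.022,"dy":-0.055,"roll":-7.1},{"dx":0.022,"dy":-0.055,"roll":-7.1},{"dx":0.022,"dy":-0.055,"roll":-7.1}])

```text
$.moves[0]: bad value
```

Call:
servo_tool(moves=[{"jaw":1.0,"dx":0.022,"dy":-0.055,"dz":0,"roll":-7.1},{"jaw":1.0,"dx":0.022,"dy":-0.055,"dz":0,"roll":-7.1},{"jaw":1.0,"dx":0.022,"dy":-0.055,"dz":0,"roll":-7.1},{"jaw":1.0,"dx":0.022,"dy":-0.055,"dz":0,"roll":-7.1},{"jaw":1.0,"dx":0.022,"dy":-0.055,"dz":0,"roll":-7.1},{"jaw":1.0,"dx":0.022,"dy":-0.055,"dz":0,"roll":-7.1},{"jaw":1.0,"dx":0.022,"dy":-0.055,"dz":0,"roll":-7.1},{"jaw":1.0,"dx":0.022,"dy":-0.055,"dz":0,"roll":-7.1},{"jaw":1.0,"dx":0.022,"dy":-0.055,"dz":0,"roll":-7.1},{"jaw":1.0,"dx":0.022,"dy":-0.055,"dz":0,"roll":-7.1}])

```text
t: 1.35
eef_pos: [0.4792, 0.0715, 0.2266]
ee_rot: [-3.141, 0.0, -1.637]
force: [0.7, 0.7, -0.0]
width: 0.0875
gripper_force: 0.0
```

Call:
servo_tool(moves=[{"jaw":1.0,"dx":0.002,"dy":-0.03,"dz":0,"roll":0},{"jaw":1.0,"dx":0.003,"dy":-0.054,"dz":0,"roll":0},{"jaw":1.0,"dx":0.003,"dy":-0.054,"dz":0,"roll":0},{"jaw":1.0,"dx":0.003,"dy":-0.054,"dz":0,"roll":0},{"jaw":1.0,"dx":0.002,"dy":-0.03,"dz":0,"roll":0},{"jaw":1.0,"dx":0.002,"dy":-0.02,"dz":-0.02,"roll":0},{"jaw":1.0,"dx":0,"dy":0,"dz":-0.03,"roll":0},{"jaw":1.0,"dx":0,"dy":0,"dz":-0.02,"roll":0},{"jaw":1.0,"dx":0,"dy":0,"dz":0,"roll":0},{"jaw":1.0,"dx":0,"dy":0,"dz":0,"roll":0}])

```text
t: 2.6
eef_pos: [0.4944, -0.1687, 0.1573]
ee_rot: [-3.141, -0.0, -1.633]
force: [0.0, -0.5, 0.7]
width: 0.0875
gripper_force: 0.0
```

```bash
python3 - <<'E'
from h import *
im,d,W=cloud("wrist"); save("wrist1.png",im); np.savez("/tmp/w1.npz",im=im,W=W,d=d); c=calibration("wrist"); print((-np.array(c["R"]).T@np.array(c["t"])).round(3),np.array(c["R"])[2].round(2)); print(get_state()["eef_pos"])
E
```

```text
[ 0.49  -0.243  0.317] [ 0.02  0.28 -0.96]
[ 0.49466126 -0.16868602  0.15755876]
```

View pics/wrist1.png

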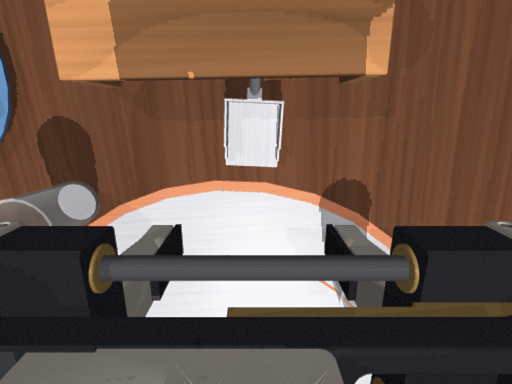

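The wrist view shows the bowl at (224–284, 98–167) with the mouth downward (+y). The neck goes up at (255,85) under the board.

```bash
cat >> h.py <<'E'
def ray(n,u,v,z,c=None):
    c=c or calibration(n); K,R,t=map(np.array,(c["intrinsics"],c["R"],c["t"]))
    o=-R.T@t; d=R.T@np.linalg.solve(K,[u,v,1]); return o+d*(z-o[2])/d[2]
E
python3 - <<'E'
from h import *
D=np.load("/tmp/w1.npz"); im,W=D["im"],D["W"]; hsv=cv2.cvtColor(im,cv2.COLOR_RGB2HSV)
m=np.zeros(im.shape[:2],np.uint8); m[75:172,215:295]=((hsv[...,1]<70)&(hsv[...,2]>90))[75:172,215:295]
n,l,s,_=cv2.connectedComponentsWithStats(m); k=1+s[1:,4].argmax(); m=(l==k); 
ys,xs=np.nonzero(m)
for v in range(80,172,6):
    r=xs[ys==v]; print(v,(r.min(),r.max()) if len(r) else None, end=' ')
print()
vb=ys.max(); print("bottom",vb)
for z,(u,v) in((.002,(226,165)),(.002,(278,167)),(.03,(225,99)),(.03,(284,102)),(.026,(224,120)),(.026,(283,125)),(.026,(223,145))): print(u,v,W[v,u].round(4),ray("wrist",u,v,z).round(4))
q=W[m&(W[...,2]>.015)&(W[...,2]<.035)]; print(cv2.minAreaRect(q[:,:2].astype(np.float32)*1000))
q=W[m&(W[...,2]<.035)&(W[...,1]>-.22)]; print(cv2.minAreaRect(q[:,:2].astype(np.float32)*1000))
E
```

```text
80 (np.int64(252), np.int64(259)) 86 (np.int64(252), np.int64(259)) 92 (np.int64(247), np.int64(262)) 98 (np.int64(224), np.int64(261)) 104 (np.int64(224), np.int64(283)) 110 (np.int64(224), np.int64(283)) 116 (np.int64(224), np.int64(282)) 122 (np.int64(224), np.int64(282)) 128 (np.int64(224), np.int64(281)) 134 (np.int64(224), np.int64(281)) 140 (np.int64(224), np.int64(281)) 146 (np.int64(223), np.int64(280)) 152 (np.int64(225), np.int64(279)) 158 (np.int64(224), np.int64(278)) 164 (np.int64(225), np.int64(277)) 170 None 
bottom 167
226 165 [ 0.5248 -0.186   0.0009] [ 0.5251 -0.1861  0.002 ]
278 167 [ 0.4659 -0.1801  0.0009] [ 0.4662 -0.1802  0.002 ]
225 99 [ 0.5166 -0.2558  0.0319] [ 0.5171 -0.2559  0.03  ]
284 102 [ 0.4568 -0.2502  0.0008] [ 0.4601 -0.2496  0.03  ]
224 120 [ 0.5199 -0.2362  0.0265] [ 0.5203 -0.2362  0.026 ]
283 125 [ 0.4587 -0.2264  0.0012] [ 0.4614 -0.2276  0.026 ]
223 145 [ 0.5261 -0.2088  0.0014] [ 0.5236 -0.2114  0.026 ]
((491.3912048339844, -229.44427490234375), (71.3450927734375, 58.26739501953125), 83.4435043334961)
((494.51953125, -202.95401000976562), (40.39918518066406, 64.21573638916016), 83.53802490234375)
```

Call:
servo_tool(moves=[{"jaw":1.0,"dx":-0.002,"dy":-0.0225,"dz":0,"roll":-2.2},{"jaw":1.0,"dx":0,"dy":-0.022,"dz":-0.02,"roll":0},{"jaw":1.0,"dx":0,"dy":0,"dz":-0.04,"roll":0},{"jaw":1.0,"dx":0,"dy":0,"dz":-0.04,"roll":0},{"jaw":1.0,"dx":0,"dy":0,"dz":-0.03,"roll":0},{"jaw":1.0,"dx":0,"dy":0,"dz":-0.02,"roll":0},{"jaw":0.4,"dx":0,"dy":0,"dz":0,"roll":0},{"jaw":0.4,"dx":0,"dy":0,"dz":0,"roll":0},{"jaw":0.4,"dx":0,"dy":0,"dz":0,"roll":0},{"jaw":0.4,"dx":0,"dy":0,"dz":0,"roll":0}], newtons=30)

```text
t: 3.9
eef_pos: [0.4929, -0.2133, 0.0077]
ee_rot: [-3.139, -0.0, -1.671]
force: [-0.1, 1.4, 6.1]
width: 0.0569
gripper_force: 30.0
```

Call:
servo_tool(moves=[{"jaw":0.4,"dx":0,"dy":0,"dz":0.003,"roll":0},{"jaw":0.4,"dx":0.008,"dy":0.022,"dz":0,"roll":0},{"jaw":0.4,"dx":0.008,"dy":0.022,"dz":0,"roll":0},{"jaw":0.4,"dx":0.008,"dy":0.022,"dz":0,"roll":0},{"jaw":0.4,"dx":0.008,"dy":0.022,"dz":0,"roll":0},{"jaw":0.4,"dx":0.008,"dy":0.022,"dz":0,"roll":0},{"jaw":0.4,"dx":0.008,"dy":0.022,"dz":0,"roll":0},{"jaw":0.4,"dx":0.008,"dy":0.022,"dz":0,"roll":0},{"jaw":0.4,"dx":0.006,"dy":0.016,"dz":0,"roll":0},{"jaw":0.4,"dx":0,"dy":0,"dz":0,"roll":0}])

```text
t: 5.15
eef_pos: [0.5544, -0.0423, 0.0096]
ee_rot: [-3.142, 0.0, -1.67]
force: [-0.5, 0.2, -0.4]
width: 0.0575
gripper_force: 30.0
```

```bash
python3 - <<'E'
from h import *
a,_,_=cloud("scene"); b,_,_=cloud("side")
x=np.hstack([cv2.resize(a[130:290,150:350],None,fx=2,fy=2),cv2.resize(b[100:260,240:440],None,fx=2,fy=2)]); save("c2.png",x); print(get_state()["force"])
E
```

```text
[-0.02835985 -0.6293496  -0.69246129]
```

View pics/c2.png

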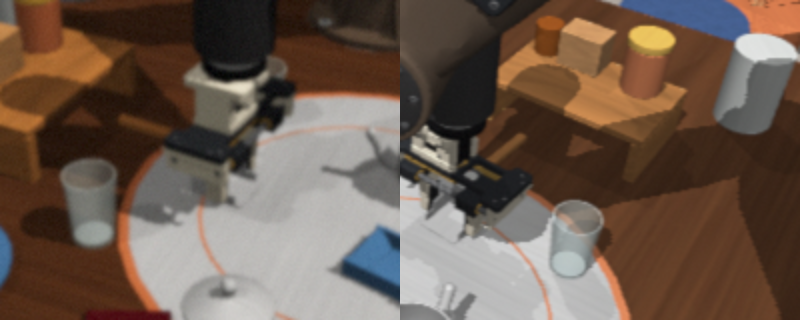

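The scoop follows the gripper: its handle shows in front of the stand (left crop (150,130), right crop (510,148)), and both glasses are untouched. Now I set it down and let go.

Call:
servo_tool(moves=[{"jaw":0.4,"dx":0,"dy":0,"dz":-0.003,"roll":0},{"jaw":0.4,"dx":0,"dy":0,"dz":0,"roll":0},{"jaw":1.0,"dx":0,"dy":0,"dz":0,"roll":0},{"jaw":1.0,"dx":0,"dy":0,"dz":0,"roll":0},{"jaw":1.0,"dx":0,"dy":0,"dz":0,"roll":0},{"jaw":1.0,"dx":0,"dy":0,"dz":0.04,"roll":0},{"jaw":1.0,"dx":0,"dy":-0.01,"dz":0.05,"roll":0},{"jaw":1.0,"dx":0,"dy":-0.04,"dz":0.02,"roll":0},{"jaw":1.0,"dx":0,"dy":-0.03,"dz":0,"roll":0},{"jaw":1.0,"dx":0,"dy":0,"dz":0,"roll":0}])

```text
t: 6.5
eef_pos: [0.5537, -0.1248, 0.1167]
ee_rot: [-3.141, 0.0, -1.674]
force: [-0.4, 0.6, 0.2]
width: 0.0878
gripper_force: 0.0
```

```bash
python3 - <<'E'
from h import *
im,d,W=cloud("wrist"); save("w3.png",im); np.savez("/tmp/w3.npz",im=im,W=W)
E
```

```text
(no output)
```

View pics/w3.png

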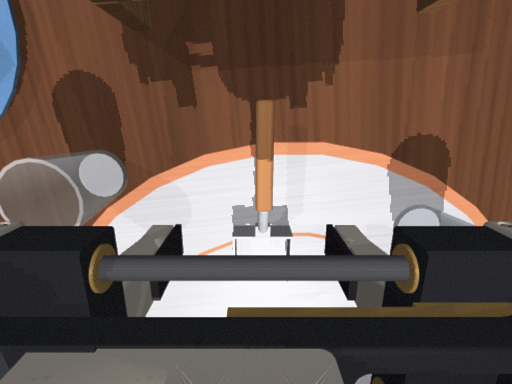

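The wrist view shows the scoop standing upright. Its wooden handle runs from the free end at (264,101) to the neck at (263,210), with the bowl below it.

```bash
python3 - <<'E'
from h import *
D=np.load("/tmp/w3.npz"); W=D["W"]
for v in(110,130,150,170,190,205):
    r=np.nonzero(abs(W[v,240:290,2]-.059)<.008)[0]+240; 
    if len(r): u=r.mean(); print(v,r.min(),r.max(),W[v,int(u)].round(4),ray("wrist",u,v,.059).round(4))
print("end",[ray("wrist",264.5,v,.059).round(4) for v in(100,102)],"neck",ray("wrist",264,211,.059).round(4))
E
```

```text
110 256 274 [ 0.5375 -0.1988  0.0598] [ 0.5375 -0.198   0.059 ]
130 256 273 [ 0.5396 -0.1845  0.0602] [ 0.5392 -0.1836  0.059 ]
150 256 273 [ 0.541  -0.1696  0.0598] [ 0.5405 -0.1686  0.059 ]
170 256 272 [ 0.5424 -0.154   0.0596] [ 0.5424 -0.1531  0.059 ]
190 256 272 [ 0.5439 -0.1377  0.0596] [ 0.5439 -0.1368  0.059 ]
205 256 272 [ 0.5451 -0.1251  0.0594] [ 0.545  -0.1242  0.059 ]
end [array([ 0.5372, -0.2051,  0.059 ]), array([ 0.5373, -0.2037,  0.059 ])] neck [ 0.5455 -0.119   0.059 ]
```

Call:
servo_tool(moves=[{"jaw":0.6,"dx":-0.013,"dy":-0.042,"dz":0,"roll":0},{"jaw":0.6,"dx":0,"dy":0,"dz":-0.04,"roll":0},{"jaw":0.6,"dx":0,"dy":0,"dz":-0.03,"roll":0},{"jaw":0.6,"dx":0,"dy":0,"dz":-0.012,"roll":0},{"jaw":0.0,"dx":0,"dy":0,"dz":0,"roll":0},{"jaw":0.0,"dx":0,"dy":0,"dz":0,"roll":0},{"jaw":0.0,"dx":0,"dy":0,"dz":0,"roll":0},{"jaw":0.0,"dx":0,"dy":0,"dz":0,"roll":0},{"jaw":0.0,"dx":0,"dy":0,"dz":0.03,"roll":0},{"jaw":0.0,"dx":0,"dy":0,"dz":0.04,"roll":0}], newtons=60)

```text
t: 7.8
eef_pos: [0.54, -0.1652, 0.1046]
ee_rot: [3.139, -0.0, -1.672]
force: [0.2, 0.6, -0.4]
width: 0.0131
gripper_force: 59.9
```

```bash
cat >> h.py <<'E'
def pitch(n="side",zmin=.02,r=.12):
    "scoop pitch from grey bowl/brown handle points around TCP: prints points"
    s=get_state(); im,d,W=cloud(n); return s,im,W
E
python3 - <<'E'
from h import *
im,d,W=cloud("wrist"); s=get_state(); print(s["eef_pos"],s["force"],s["width"])
np.savez("/tmp/w4.npz",im=im,W=W)
# profile along scoop axis
a=np.array([.101,.995]); p=s["eef_pos"][:2]; X=(W[...,:2]-p)@a; Y=(W[...,:2]-p)@np.array([-a[1],a[0]])
for lo in np.arange(-.06,.16,.01):
    m=(X>lo)&(X<lo+.01)&(abs(Y)<.025)&(W[...,2]>.03)&(W[...,2]<.2); 
    if m.sum()>5: print(round(lo,3),m.sum(),np.percentile(W[m][:,2],[5,50,95]).round(4))
E
```

```text
[ 0.54347598 -0.16569615  0.11091515] [3.67886417 0.01569323 3.65224647] 0.013122897171412172
-0.05 134 [0.1137 0.1194 0.122 ]
-0.04 6913 [0.1221 0.1914 0.1959]
-0.03 6027 [0.1221 0.1952 0.1993]
-0.02 1030 [0.1128 0.1221 0.1864]
-0.01 1247 [0.1132 0.1242 0.1716]
0.0 547 [0.1209 0.1517 0.1612]
0.01 33 [0.1223 0.1514 0.1534]
0.02 333 [0.1195 0.1214 0.1223]
0.03 264 [0.1195 0.1212 0.1221]
0.08 84 [0.0623 0.0645 0.0668]
```

Call:
servo_tool(moves=[{"jaw":0.0,"dx":0,"dy":0.02,"dz":0.03,"roll":0},{"jaw":0.0,"dx":0,"dy":0.02,"dz":0.04,"roll":0},{"jaw":0.0,"dx":0,"dy":0.01,"dz":0.03,"roll":0},{"jaw":0.0,"dx":0,"dy":0,"dz":0.01,"roll":0},{"jaw":0.0,"dx":0,"dy":0,"dz":0,"roll":0},{"jaw":0.0,"dx":0,"dy":0,"dz":0,"roll":0},{"jaw":0.0,"dx":0,"dy":0,"dz":0,"roll":0},{"jaw":0.0,"dx":0,"dy":0,"dz":0,"roll":0},{"jaw":0.0,"dx":0,"dy":0,"dz":0,"roll":0},{"jaw":0.0,"dx":0,"dy":0,"dz":0,"roll":0}])

```text
t: 9.1
eef_pos: [0.541, -0.1152, 0.2144]
ee_rot: [3.141, -0.0, -1.671]
force: [0.0, -0.1, -1.9]
width: 0.0133
gripper_force: 59.9
```

```bash
cat >> h.py <<'E'
def prof(psi=84.2,cam="wrist"):
    s=get_state(); im,d,W=cloud(cam); print("tcp",s["eef_pos"].round(4),"F",s["force"].round(2),"M",s["moment"].round(3),"t",round(s["t"],2),"w",s["width"].round(4))
    a=np.array([np.cos(np.radians(psi)),np.sin(np.radians(psi))]); p=s["eef_pos"][:2]; X=(W[...,:2]-p)@a; Y=(W[...,:2]-p)@np.array([-a[1],a[0]]); Z=W[...,2]-s["eef_pos"][2]
    for lo in np.arange(-.06,.17,.01):
        m=(X>lo)&(X<lo+.01)&(abs(Y)<.035)&(Z<.03)&(W[...,2]>.03)
        if m.sum()>8: print(round(lo,3),m.sum(),np.percentile(Z[m],[5,50,95]).round(4))
    return im,W
E
python3 - <<'E'
from h import *
prof(); s=get_state(); print(s["force"],s["moment"])
im,_=prof(cam="side"); save("s5.png",im)
E
```

```text
Traceback (most recent call last):
  File "h.py", line 18, in prof
    s=get_state(); im,d,W=cloud(cam); print("tcp",s["eef_pos"].round(4),"F",s["force"].round(2),"M",s["moment"].round(3),"t",round(s["t"],2),"w",s["width"].round(4))
                                                                                                                                                 ^^^^^^^^^^^^^^^^
AttributeError: 'float' object has no attribute 'round'
```

```bash
sed -i 's/s\["width"\].round(4)/round(s["width"],4)/' h.py
python3 - <<'E'
from h import *
prof(); im,_=prof(cam="side"); save("s5.png",im)
E
```

```text
tcp [ 0.541  -0.1152  0.2145] F [ 0.34 -0.04 -0.79] M [-0.05   0.009 -0.   ] t 9.15 w 0.0131
-0.05 144 [0.0089 0.0149 0.0174]
-0.04 500 [0.0149 0.0172 0.0183]
-0.03 439 [0.0157 0.0171 0.0183]
-0.02 762 [0.0073 0.0169 0.0233]
-0.01 828 [0.007  0.0172 0.0268]
0.0 115 [0.0148 0.0169 0.018 ]
0.02 336 [0.015  0.0167 0.0178]
0.03 258 [0.0148 0.0166 0.0177]
0.08 85 [-0.0427 -0.0403 -0.0382]
tcp [ 0.541  -0.1152  0.2146] F [-0.6  -0.59 -0.35] M [-0.11  -0.028  0.035] t 9.2 w 0.0136
-0.01 31 [0.0072 0.0186 0.028 ]
0.0 78 [0.0067 0.0181 0.0284]
0.01 79 [0.0052 0.0153 0.0284]
0.02 21 [0.0077 0.0149 0.0172]
0.03 20 [0.0103 0.0156 0.0168]
0.04 31 [0.0074 0.0119 0.016 ]
0.05 22 [-0.0015  0.0038  0.008 ]
0.06 26 [-0.0186 -0.005   0.0002]
0.07 30 [-0.0279 -0.0128 -0.0073]
0.08 228 [-0.0417 -0.0279 -0.0133]
0.09 87 [-0.0425 -0.0395 -0.0185]
0.1 86 [-0.0431 -0.0403 -0.0194]
0.11 100 [-0.0429 -0.0405 -0.0188]
0.12 102 [-0.0435 -0.0409 -0.0195]
0.13 91 [-0.0432 -0.0414 -0.0313]
0.14 80 [-0.0443 -0.0419 -0.0366]
```

Call:
servo_tool(moves=[{"jaw":0.0,"dx":0,"dy":0,"dz":0,"roll":0},{"jaw":0.0,"dx":0,"dy":0,"dz":0,"roll":0},{"jaw":0.0,"dx":0,"dy":0,"dz":0,"roll":0},{"jaw":0.0,"dx":0,"dy":0,"dz":0,"roll":0},{"jaw":0.0,"dx":0,"dy":0,"dz":0,"roll":0},{"jaw":0.0,"dx":0,"dy":0,"dz":0,"roll":0},{"jaw":0.0,"dx":0,"dy":0,"dz":0,"roll":0},{"jaw":0.0,"dx":0,"dy":0,"dz":0,"roll":0},{"jaw":0.0,"dx":0,"dy":0,"dz":0,"roll":0},{"jaw":0.0,"dx":0,"dy":0,"dz":0,"roll":0}], newtons=12)

```text
t: 10.5
eef_pos: [0.541, -0.1152, 0.2146]
ee_rot: [-3.142, -0.0, -1.671]
force: [-0.0, 0.5, -1.6]
width: 0.0142
gripper_force: 12.0
```

```bash
python3 - <<'E'
from h import *
prof()
E
```

```text
tcp [ 0.541  -0.1152  0.2146] F [-0.    0.52 -1.59] M [-0.034 -0.051 -0.018] t 10.5 w 0.0142
-0.04 186 [0.0247 0.028  0.0297]
-0.03 239 [0.0261 0.0286 0.0298]
-0.02 714 [0.0068 0.023  0.0274]
-0.01 756 [0.0065 0.02   0.0275]
0.0 115 [0.0142 0.0166 0.0178]
0.02 20 [0.0026 0.0035 0.0044]
0.03 181 [-0.0023  0.0003  0.0029]
0.04 34 [-0.0051 -0.0028 -0.0019]
0.06 15 [-0.0467 -0.0459 -0.045 ]
0.09 14 [-0.0952 -0.0936 -0.093 ]
0.1 43 [-0.0991 -0.0973 -0.095 ]
0.11 24 [-0.1014 -0.1005 -0.0994]
```

Call:
servo_tool(moves=[{"jaw":0.0,"dx":0,"dy":0,"dz":-0.04,"roll":0},{"jaw":0.0,"dx":0,"dy":0,"dz":-0.05,"roll":0},{"jaw":0.0,"dx":0,"dy":0,"dz":-0.02,"roll":0},{"jaw":0.0,"dx":0,"dy":0,"dz":-0.018,"roll":0},{"jaw":0.0,"dx":0,"dy":0,"dz":-0.016,"roll":0},{"jaw":0.0,"dx":0,"dy":0,"dz":-0.014,"roll":0},{"jaw":0.0,"dx":0,"dy":0,"dz":-0.01,"roll":0},{"jaw":0.0,"dx":0,"dy":0,"dz":-0.005,"roll":0},{"jaw":0.0,"dx":0,"dy":0,"dz":0,"roll":0},{"jaw":0.0,"dx":0,"dy":0,"dz":0,"roll":0}])

```text
t: 11.8
eef_pos: [0.5411, -0.115, 0.0417]
ee_rot: [-3.141, 0.0, -1.671]
force: [-0.4, 0.7, -0.5]
width: 0.0137
gripper_force: 12.0
```

```bash
python3 - <<'E'
from h import *
prof()
# lumps & dish again, from side + scene with arm off
E
```

```text
tcp [ 0.5411 -0.115   0.0417] F [-0.39  0.72 -0.52] M [0.006 0.022 0.032] t 11.8 w 0.0137
-0.05 192 [0.0089 0.0144 0.0163]
-0.04 472 [0.0139 0.0159 0.017 ]
-0.03 459 [0.0139 0.0161 0.0172]
-0.02 787 [0.0071 0.0162 0.0246]
-0.01 858 [0.0066 0.0168 0.0276]
0.0 137 [0.0147 0.0165 0.0176]
0.01 10 [0.0174 0.0178 0.0183]
0.02 351 [0.015  0.017  0.0181]
0.03 248 [0.0153 0.0171 0.0181]
```

Call:
servo_tool(moves=[{"jaw":0.0,"dx":0,"dy":0,"dz":0,"roll":0},{"jaw":0.0,"dx":0,"dy":0,"dz":0,"roll":0},{"jaw":0.0,"dx":0,"dy":0,"dz":0.02,"roll":0},{"jaw":0.0,"dx":0,"dy":0,"dz":0.03,"roll":0},{"jaw":0.0,"dx":0,"dy":0,"dz":0.03,"roll":0},{"jaw":0.0,"dx":0,"dy":0,"dz":0.03,"roll":0},{"jaw":0.0,"dx":0.008,"dy":0.02,"dz":0.03,"roll":-2},{"jaw":0.0,"dx":0.01,"dy":0.03,"dz":0.02,"roll":-2},{"jaw":0.0,"dx":0.012,"dy":0.045,"dz":0.018,"roll":-2},{"jaw":0.0,"dx":0.012,"dy":0.045,"dz":0,"roll":-2.5}], newtons=60)

```text
t: 13.1
eef_pos: [0.584, 0.0261, 0.2215]
ee_rot: [-3.139, 0.002, -1.822]
force: [1.0, -1.3, -2.7]
width: 0.0133
gripper_force: 60.0
```

Call:
servo_tool(moves=[{"jaw":0.0,"dx":0.012,"dy":0.045,"dz":0,"roll":0},{"jaw":0.0,"dx":0.012,"dy":0.045,"dz":0,"roll":0},{"jaw":0.0,"dx":0.012,"dy":0.045,"dz":0,"roll":0},{"jaw":0.0,"dx":0.012,"dy":0.045,"dz":0,"roll":0},{"jaw":0.0,"dx":0.012,"dy":0.045,"dz":0,"roll":0},{"jaw":0.0,"dx":0.012,"dy":0.033,"dz":0,"roll":0},{"jaw":0.0,"dx":0,"dy":0.02,"dz":0,"roll":0},{"jaw":0.0,"dx":0,"dy":0,"dz":0,"roll":0},{"jaw":0.0,"dx":0,"dy":0,"dz":0,"roll":0},{"jaw":0.0,"dx":0,"dy":0,"dz":0,"roll":0}])

```text
t: 14.35
eef_pos: [0.655, 0.3018, 0.22]
ee_rot: [-3.141, 0.0, -1.821]
force: [0.3, 0.3, -1.8]
width: 0.0132
gripper_force: 60.0
```

```bash
python3 - <<'E'
from h import *
im,W=prof(75.7); save("w6.png",im); np.savez("/tmp/w6.npz",im=im,W=W)
E
```

```text
tcp [0.655  0.3018 0.22  ] F [ 0.31  0.33 -1.8 ] M [-0.075 -0.064 -0.02 ] t 14.35 w 0.0132
-0.06 36 [-0.1861 -0.1767 -0.1743]
-0.05 227 [-0.1795  0.0143  0.0163]
-0.04 512 [-0.1756  0.0158  0.017 ]
-0.03 494 [-0.1759  0.0159  0.017 ]
-0.02 802 [0.0058 0.016  0.0233]
-0.01 854 [0.0026 0.0167 0.0267]
0.0 157 [-0.1787  0.0161  0.0173]
0.01 312 [-0.1882 -0.1747 -0.1708]
0.02 355 [0.0147 0.0168 0.0179]
0.03 258 [0.0149 0.017  0.018 ]
0.08 44 [-0.0406 -0.0388 -0.0379]
```

View pics/w6.png

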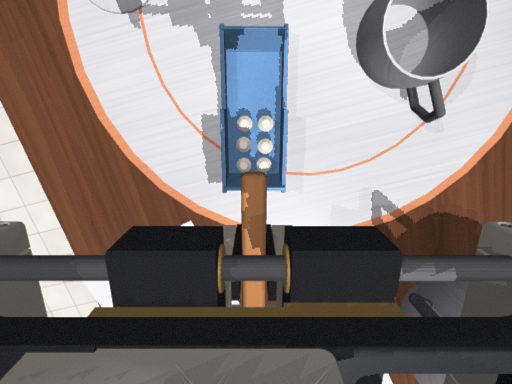

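The wrist view shows the dish from (221,25), its low end, to (286,190), its high end. Six lumps lie in two columns: (244,123), (266,124), (243,144), (265,146), (243,163) and (264,163). The held scoop's handle is at (254,175+).

```bash
python3 - <<'E'
from h import *
D=np.load("/tmp/w6.npz"); im,W=D["im"],D["W"]; hsv=cv2.cvtColor(im,cv2.COLOR_RGB2HSV)
b=(hsv[...,0]>95)&(hsv[...,0]<120)&(hsv[...,1]>100); b[:15]=0; b[196:]=0; b[:,:205]=0; b[:,300:]=0
m=b&(W[...,2]>.015)&(W[...,2]<.06)
print("top rect",cv2.minAreaRect(W[m][:,:2].astype(np.float32)*1000))
fl=b&(abs(W[...,2]-.005)<.004); print("floor rect",fl.sum(),cv2.minAreaRect(cv2.erode(fl.astype(np.uint8),np.ones((2,2))).astype(bool).__and__(fl).nonzero() and W[fl][:,:2].astype(np.float32)*1000))
t=np.radians(75.7); a=np.array([np.cos(t),np.sin(t)]); n=np.array([-a[1],a[0]]); c=np.array([.637,.2304])
X=(W[...,:2]-c)@a; Y=(W[...,:2]-c)@n
for lo in np.arange(-.1,.1,.02):
    q=m&(X>lo)&(X<lo+.02); L=q&(Y>.02); R=q&(Y<-.02)
    f=fl&(X>lo)&(X<lo+.02)
    print(lo.round(2),[np.percentile(Y[s],[2,50,98]).round(4).tolist()+[np.percentile(W[s][:,2],95).round(3)] for s in(L,R) if s.sum()>3], np.percentile(Y[f],[3,97]).round(4) if f.sum()>5 else "")
w=(hsv[...,1]<80)&(hsv[...,2]>140)&(X>-.02)&(X<.1)&(abs(Y)<.034)&(W[...,2]>.012)&(W[...,2]<.04)
k,l,s,ce=cv2.connectedComponentsWithStats(w.astype(np.uint8))
for i in range(1,k):
    if s[i,4]>20: print("lump",s[i,4],X[l==i].mean().round(4),Y[l==i].mean().round(4),W[l==i][:,2].max().round(3), X[l==i].min().round(4),X[l==i].max().round(4))
h=(abs(W[...,2]-.236)<.006); h[:165]=0;h[225:]=0;h[:,235:]&=True
for v in(180,195,210):
    r=np.nonzero(h[v,230:280])[0]+230; u=r.mean(); p=ray("wrist",u,v,.236); print("handle",v,r.min(),r.max(),p.round(4))
e=[v for v in range(165,225) if h[v,254]][0]; p=ray("wrist",254,e,.236); print("end",p.round(4),"to tcp",((np.array([.655,.3018])-p[:2])@a).round(4), ((np.array([.655,.3018])-c)@a).round(4))
E
```

```text
top rect ((636.6107788085938, 230.629150390625), (188.6796875, 76.66942596435547), 75.61180114746094)
floor rect 5386 ((637.2327270507812, 233.27978515625), (155.16494750976562, 69.72997283935547), 76.18730926513672)
-0.1 [[0.0203, 0.0298, 0.0381, np.float64(0.026)], [-0.0374, -0.0293, -0.0205, np.float64(0.026)]] 
-0.08 [[0.0233, 0.0354, 0.0387, np.float64(0.026)], [-0.0376, -0.0345, -0.0223, np.float64(0.026)]] [-0.0315  0.0325]
-0.06 [[0.0345, 0.036, 0.0384, np.float64(0.026)], [-0.0376, -0.035, -0.0333, np.float64(0.026)]] [-0.032   0.0328]
-0.04 [[0.0345, 0.0362, 0.0387, np.float64(0.026)], [-0.0378, -0.0354, -0.0333, np.float64(0.027)]] [-0.0314  0.0333]
-0.02 [[0.0345, 0.0359, 0.0386, np.float64(0.045)], [-0.0377, -0.0349, -0.0334, np.float64(0.045)]] [-0.0318  0.0326]
0.0 [[0.0344, 0.0352, 0.0381, np.float64(0.046)], [-0.0373, -0.0345, -0.0333, np.float64(0.046)]] [-0.0325  0.0339]
0.02 [[0.0344, 0.0353, 0.0385, np.float64(0.046)], [-0.0378, -0.0343, -0.0334, np.float64(0.046)]] [-0.0318  0.0333]
0.04 [[0.0344, 0.0352, 0.0381, np.float64(0.046)], [-0.0374, -0.0346, -0.0334, np.float64(0.046)]] [-0.0327  0.0334]
0.06 [[0.0343, 0.0351, 0.0384, np.float64(0.046)], [-0.0379, -0.0343, -0.0335, np.float64(0.046)]] [-0.0326  0.0335]
0.08 [[0.0205, 0.0292, 0.0378, np.float64(0.049)], [-0.0371, -0.0291, -0.0204, np.float64(0.049)]] [-0.0323  0.0299]
lump 154 0.0126 -0.0105 0.024 0.0053 0.0211
lump 188 0.0139 0.0149 0.024 0.0053 0.0236
lump 127 0.0379 -0.0116 0.024 0.031 0.0446
lump 180 0.0418 0.0148 0.025 0.0328 0.0513
lump 140 0.0641 0.0131 0.025 0.0565 0.0717
lump 123 0.0645 -0.0117 0.025 0.0577 0.0718
handle 180 241 266 [0.645  0.2632 0.236 ]
handle 195 241 266 [0.647  0.2712 0.236 ]
handle 210 241 266 [0.6491 0.2794 0.236 ]
end [0.6438 0.2596 0.236 ] to tcp 0.0436 0.0736
```

Call:
servo_tool(moves=[{"jaw":0.0,"dx":-0.006,"dy":-0.025,"dz":0,"roll":0},{"jaw":0.0,"dx":-0.012,"dy":-0.045,"dz":0,"roll":0},{"jaw":0.0,"dx":-0.012,"dy":-0.045,"dz":0,"roll":0},{"jaw":0.0,"dx":-0.012,"dy":-0.045,"dz":0,"roll":0},{"jaw":0.0,"dx":-0.009,"dy":-0.039,"dz":0,"roll":0},{"jaw":0.0,"dx":-0.005,"dy":-0.02,"dz":-0.02,"roll":0},{"jaw":0.0,"dx":0,"dy":0,"dz":-0.04,"roll":0},{"jaw":0.0,"dx":0,"dy":0,"dz":-0.04,"roll":0},{"jaw":0.0,"dx":0,"dy":0,"dz":-0.02,"roll":0},{"jaw":0.0,"dx":0,"dy":0,"dz":0,"roll":0}])

```text
t: 15.65
eef_pos: [0.5979, 0.0828, 0.0984]
ee_rot: [3.139, -0.002, -1.821]
force: [0.0, -0.5, -1.3]
width: 0.0133
gripper_force: 60.0
```

```bash
python3 - <<'E'
from h import *
im,W=prof(75.7); s=get_state(); c=np.array([.637,.2304]);t=np.radians(75.7); a=np.array([np.cos(t),np.sin(t)]); n=np.array([-a[1],a[0]])
print("dish XY of tcp",((s["eef_pos"][:2]-c)@a).round(4),((s["eef_pos"][:2]-c)@n).round(4),s["ee_rot"].round(3))
E
```

```text
tcp [0.5979 0.0828 0.0984] F [ 0.03 -0.48 -1.31] M [-0.036 -0.049  0.015] t 15.65 w 0.0133
-0.05 191 [0.0092 0.0148 0.0166]
-0.04 478 [0.0142 0.016  0.0171]
-0.03 456 [0.0139 0.0161 0.0173]
-0.02 761 [0.0073 0.0162 0.0236]
-0.01 839 [0.0068 0.0168 0.0269]
0.0 122 [0.015  0.0165 0.0175]
0.02 345 [0.0149 0.0169 0.018 ]
0.03 258 [0.0148 0.0171 0.018 ]
0.08 43 [-0.0406 -0.0392 -0.0382]
dish XY of tcp -0.1519 0.0005 [ 3.141e+00 -1.000e-03 -1.820e+00]
```

Call:
servo_tool(moves=[{"jaw":0.0,"dx":0,"dy":0,"dz":-0.02,"roll":0},{"jaw":0.0,"dx":0,"dy":0,"dz":-0.016,"roll":0},{"jaw":0.0,"dx":0,"dy":0,"dz":-0.008,"roll":0},{"jaw":0.0,"dx":0,"dy":0,"dz":-0.005,"roll":0},{"jaw":0.0,"dx":0,"dy":0,"dz":-0.003,"roll":0},{"jaw":0.0,"dx":0,"dy":0,"dz":0,"roll":0},{"jaw":0.0,"dx":0,"dy":0,"dz":0,"roll":0},{"jaw":0.0,"dx":0,"dy":0,"dz":0,"roll":0},{"jaw":0.0,"dx":0,"dy":0,"dz":0,"roll":0},{"jaw":0.0,"dx":0,"dy":0,"dz":0,"roll":0}], newtons=15)

```text
t: 16.95
eef_pos: [0.5994, 0.084, 0.0477]
ee_rot: [-3.141, 0.001, -1.82]
force: [1.8, 3.3, -0.3]
width: 0.0138
gripper_force: 15.0
```

Call:
servo_tool(moves=[{"jaw":0.0,"dx":0.001,"dy":0.004,"dz":-0.0005,"roll":0},{"jaw":0.0,"dx":0.0015,"dy":0.006,"dz":0,"roll":0},{"jaw":0.0,"dx":0.002,"dy":0.008,"dz":0,"roll":0},{"jaw":0.0,"dx":0.002,"dy":0.008,"dz":0,"roll":0},{"jaw":0.0,"dx":0.002,"dy":0.008,"dz":0,"roll":0},{"jaw":0.0,"dx":0.002,"dy":0.008,"dz":0,"roll":0},{"jaw":0.0,"dx":0.002,"dy":0.008,"dz":0,"roll":0},{"jaw":0.0,"dx":0.002,"dy":0.008,"dz":0,"roll":0},{"jaw":0.0,"dx":0.002,"dy":0.008,"dz":0,"roll":0},{"jaw":0.0,"dx":0.0015,"dy":0.006,"dz":0,"roll":0}], newtons=60)

```text
t: 18.2
eef_pos: [0.6165, 0.1542, 0.0475]
ee_rot: [3.141, -0.003, -1.82]
force: [-1.8, -5.3, 7.3]
width: 0.0135
gripper_force: 60.0
```

```bash
cat >> h.py <<'E'
C=np.array([.637,.2304]);T=np.radians(75.7);A=np.array([np.cos(T),np.sin(T)]);N=np.array([-A[1],A[0]])
def two(name):
    a,_,Wa=cloud("scene"); b,_,Wb=cloud("side")
    save(name,np.hstack([cv2.resize(a[190:320,310:440],(390,390)),cv2.resize(b[210:310,110:235],(487,390))[:, :410]]))
    return a,Wa,b,Wb
E
python3 - <<'E'
from h import *
s=get_state(); print("dish XY of tcp",((s["eef_pos"][:2]-C)@A).round(4),((s["eef_pos"][:2]-C)@N).round(4),s["eef_pos"][2],s["force"].round(1)); prof(75.7); two("c7.png")
E
```

```text
dish XY of tcp -0.0789 0.0011 0.0475148546328682 [-1.8 -5.3  7.3]
tcp [0.6165 0.1542 0.0475] F [-1.76 -5.31  7.28] M [-1.546  0.349 -0.025] t 18.2 w 0.0135
-0.05 199 [0.0094 0.0151 0.0169]
-0.04 474 [0.0145 0.0163 0.0174]
-0.03 456 [0.0142 0.0163 0.0174]
-0.02 767 [0.0071 0.0164 0.0235]
-0.01 821 [0.0073 0.017  0.0266]
0.0 131 [0.0146 0.0165 0.0176]
0.01 10 [0.0173 0.0176 0.0183]
0.02 339 [0.0147 0.0168 0.0178]
0.03 267 [0.0144 0.0168 0.0179]
```

View pics/c7.png

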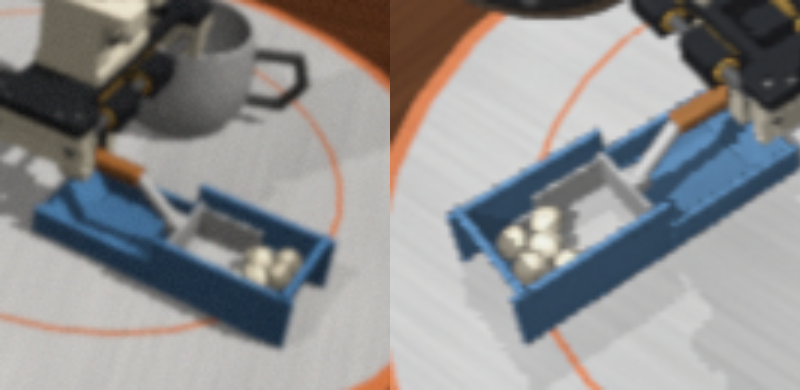

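The scene and side crops show the bowl in the high half of the dish, with all the lumps crowded at the end wall and partly on the scoop floor. None are outside. I push the last millimetres.

Call:
servo_tool(moves=[{"jaw":0.0,"dx":0.0005,"dy":0.002,"dz":0,"roll":0},{"jaw":0.0,"dx":0.0005,"dy":0.002,"dz":0,"roll":0},{"jaw":0.0,"dx":0.0005,"dy":0.002,"dz":0,"roll":0},{"jaw":0.0,"dx":0.0005,"dy":0.002,"dz":0,"roll":0},{"jaw":0.0,"dx":0,"dy":0,"dz":0,"roll":0},{"jaw":0.0,"dx":0,"dy":0,"dz":0,"roll":0},{"jaw":0.0,"dx":0,"dy":0,"dz":0,"roll":0},{"jaw":0.0,"dx":0,"dy":0,"dz":0,"roll":0},{"jaw":0.0,"dx":0,"dy":0,"dz":0,"roll":0},{"jaw":0.0,"dx":0,"dy":0,"dz":0,"roll":0}])

```text
t: 19.6
eef_pos: [0.618, 0.1619, 0.0474]
ee_rot: [3.14, -0.003, -1.82]
force: [-3.5, -6.2, 8.4]
width: 0.0134
gripper_force: 60.0
```

```bash
cat >> h.py <<'E'
def lumps():
    s=get_state(); p=s["eef_pos"]
    print("tcp dish",((p[:2]-C)@A).round(4),((p[:2]-C)@N).round(4),p[2].round(4),s["force"].round(1),"t",round(s["t"],2))
    for cam in("scene","side"):
        im,d,W=cloud(cam); hsv=cv2.cvtColor(im,cv2.COLOR_RGB2HSV)
        X=(W[...,:2]-C)@A; Y=(W[...,:2]-C)@N
        w=(hsv[...,1]>8)&(hsv[...,1]<90)&(hsv[...,0]<35)&(hsv[...,2]>110)&(X>-.06)&(X<.1)&(abs(Y)<.036)&(W[...,2]>.009)&(W[...,2]<.07)
        print(cam,w.sum(),"X hist",np.histogram(X[w],np.arange(-.06,.101,.01))[0],"zmax",[W[w&(X>l)&(X<l+.02)][:,2].max().round(3) if (w&(X>l)&(X<l+.02)).any() else 0 for l in np.arange(-.02,.1,.02)])
E
python3 - <<'E'
from h import *
lumps()
E
```

```text
tcp dish -0.0711 0.0015 0.0474 [-3.5 -6.2  8.4] t 19.6
scene 228 X hist [ 3  3  2  9  1  1  4  0  1  1 35 69 48 51  0  0] zmax [np.float64(0.052), np.float64(0.035), np.float64(0.01), np.float64(0.031), np.float64(0.028), 0]
side 240 X hist [ 4  2  3  7  0  0  0  0  0  3 47 65 45 64  0  0] zmax [0, 0, np.float64(0.026), np.float64(0.031), np.float64(0.03), 0]
```

Call:
servo_tool(moves=[{"jaw":0.0,"dx":0,"dy":0,"dz":0,"roll":0},{"jaw":0.0,"dx":0,"dy":0,"dz":-0.001,"roll":0},{"jaw":0.0,"dx":0,"dy":-0.001,"dz":-0.002,"roll":0},{"jaw":0.0,"dx":0,"dy":-0.001,"dz":-0.0025,"roll":0},{"jaw":0.0,"dx":-0.0005,"dy":-0.001,"dz":-0.0025,"roll":0},{"jaw":0.0,"dx":0,"dy":-0.001,"dz":-0.0025,"roll":0},{"jaw":0.0,"dx":-0.0005,"dy":-0.001,"dz":-0.0025,"roll":0},{"jaw":0.0,"dx":0,"dy":-0.001,"dz":-0.0025,"roll":0},{"jaw":0.0,"dx":-0.0005,"dy":-0.001,"dz":-0.0025,"roll":0},{"jaw":0.0,"dx":0,"dy":0,"dz":0,"roll":0}], newtons=15)

```text
t: 20.95
eef_pos: [0.6176, 0.157, 0.0288]
ee_rot: [-3.142, 0.0, -1.82]
force: [-1.0, -1.4, 2.2]
width: 0.0136
gripper_force: 15.0
```

```bash
python3 - <<'E'
from h import *
lumps(); prof(75.7)
E
```

```text
tcp dish -0.0759 0.0007 0.0288 [-1.  -1.4  2.2] t 20.95
scene 326 X hist [ 2  1  9  0  0  0 14  8  2 16 30 90 59 94  1  0] zmax [0, np.float64(0.036), np.float64(0.031), np.float64(0.044), np.float64(0.042), np.float64(0.034)]
side 292 X hist [ 0  0  6  0  0  0  0  0  0  5 44 80 61 90  6  0] zmax [0, 0, np.float64(0.023), np.float64(0.039), np.float64(0.042), np.float64(0.036)]
tcp [0.6176 0.157  0.029 ] F [-1.33 -0.8   1.96] M [-0.361  0.242 -0.031] t 21.05 w 0.0136
-0.05 157 [0.0052 0.0077 0.0095]
-0.04 462 [0.0075 0.0096 0.0111]
-0.03 438 [0.0101 0.0118 0.0134]
-0.02 789 [0.0073 0.0141 0.0243]
-0.01 902 [0.0062 0.0166 0.0275]
0.0 120 [0.016  0.0176 0.0185]
0.01 128 [0.0204 0.0216 0.0231]
0.02 418 [0.0208 0.0229 0.0244]
0.03 76 [0.0221 0.0241 0.0251]
```

Call:
servo_tool(moves=[{"jaw":0.0,"dx":0,"dy":0,"dz":0,"roll":0},{"jaw":0.0,"dx":0,"dy":0,"dz":0,"roll":0},{"jaw":0.0,"dx":0,"dy":0,"dz":0.003,"roll":0},{"jaw":0.0,"dx":0,"dy":0,"dz":0.004,"roll":0},{"jaw":0.0,"dx":0,"dy":0,"dz":0.004,"roll":0},{"jaw":0.0,"dx":-0.0005,"dy":-0.002,"dz":0.003,"roll":0},{"jaw":0.0,"dx":-0.001,"dy":-0.004,"dz":0.001,"roll":0},{"jaw":0.0,"dx":-0.0015,"dy":-0.006,"dz":0,"roll":0},{"jaw":0.0,"dx":-0.002,"dy":-0.008,"dz":0,"roll":0},{"jaw":0.0,"dx":0,"dy":0,"dz":0,"roll":0}], newtons=60)

```text
t: 22.35
eef_pos: [0.6122, 0.1359, 0.044]
ee_rot: [3.141, -0.0, -1.821]
force: [0.0, 0.7, -1.8]
width: 0.0137
gripper_force: 60.0
```

```bash
python3 - <<'E'
from h import *
lumps(); two("c8.png")
E
```

```text
tcp dish -0.0977 0.0007 0.044 [ 0.   0.7 -1.8] t 22.35
scene 394 X hist [  8   0   0   0  21   4   8  12  50  97  76 118   0   0   0   0] zmax [np.float64(0.049), np.float64(0.05), np.float64(0.054), np.float64(0.055), 0, 0]
side 330 X hist [ 6  0  0  0  0  0  0 10 47 93 72 99  3  0  0  0] zmax [0, np.float64(0.045), np.float64(0.053), np.float64(0.054), np.float64(0.051), 0]
```

View pics/c8.png

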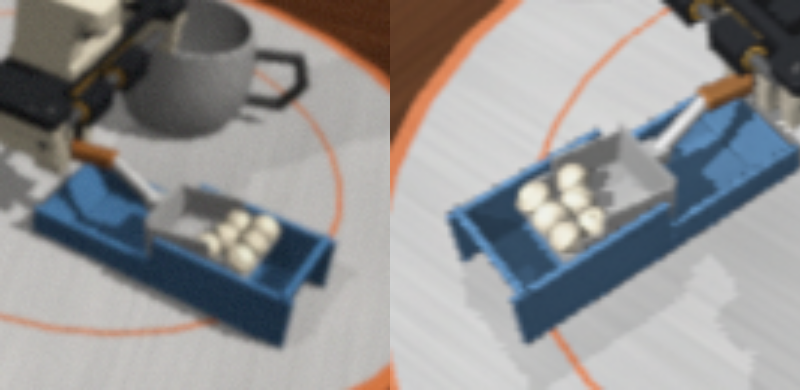

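The crops show all six lumps on the raised, tilted-back bowl, two rows of three at its front, with none fallen. A soft-start, hard-reverse shake inside the dish should slide them to the back.

Call:
servo_tool(moves=[{"jaw":0.0,"dx":-0.0007,"dy":-0.003,"dz":0,"roll":0},{"jaw":0.0,"dx":-0.0015,"dy":-0.006,"dz":0,"roll":0},{"jaw":0.0,"dx":-0.0025,"dy":-0.01,"dz":0,"roll":0},{"jaw":0.0,"dx":-0.0035,"dy":-0.014,"dz":0,"roll":0},{"jaw":0.0,"dx":0.0035,"dy":0.014,"dz":0,"roll":0},{"jaw":0.0,"dx":0.0025,"dy":0.01,"dz":0,"roll":0},{"jaw":0.0,"dx":0.0015,"dy":0.006,"dz":0,"roll":0},{"jaw":0.0,"dx":0.0007,"dy":0.003,"dz":0,"roll":0},{"jaw":0.0,"dx":0,"dy":0,"dz":0,"roll":0},{"jaw":0.0,"dx":0,"dy":0,"dz":0,"roll":0}])

```text
t: 23.8
eef_pos: [0.6124, 0.1367, 0.044]
ee_rot: [3.141, -0.0, -1.82]
force: [0.2, -0.0, -1.9]
width: 0.0136
gripper_force: 60.0
```

```bash
python3 - <<'E'
from h import *
lumps()
E
```

```text
tcp dish -0.0969 0.0007 0.044 [ 0.2 -0.  -1.9] t 23.8
scene 412 X hist [ 11   0   0   2  21   9   7  15  45  97  78 126   1   0   0   0] zmax [np.float64(0.048), np.float64(0.051), np.float64(0.054), np.float64(0.055), np.float64(0.045), 0]
side 333 X hist [ 7  0  0  0  0  0  0 11 45 97 71 98  4  0  0  0] zmax [0, np.float64(0.045), np.float64(0.054), np.float64(0.054), np.float64(0.048), 0]
```

Call:
servo_tool(moves=[{"jaw":0.0,"dx":0,"dy":0,"dz":0.004,"roll":0},{"jaw":0.0,"dx":0,"dy":0,"dz":0.008,"roll":0},{"jaw":0.0,"dx":0,"dy":0,"dz":0.012,"roll":0},{"jaw":0.0,"dx":0,"dy":0,"dz":0.016,"roll":0},{"jaw":0.0,"dx":0,"dy":0,"dz":0.02,"roll":0},{"jaw":0.0,"dx":0,"dy":0,"dz":0.024,"roll":0},{"jaw":0.0,"dx":0,"dy":0,"dz":0.024,"roll":0},{"jaw":0.0,"dx":0,"dy":0,"dz":0.02,"roll":0},{"jaw":0.0,"dx":0,"dy":0,"dz":0.016,"roll":0},{"jaw":0.0,"dx":0,"dy":0,"dz":0.008,"roll":0}])

```text
t: 25.15
eef_pos: [0.6128, 0.137, 0.1976]
ee_rot: [-3.14, 0.001, -1.82]
force: [0.1, 0.0, -1.8]
width: 0.0132
gripper_force: 60.0
```

```bash
cat >> h.py <<'E'
def where():
    "white blobs: scoop frame relative to TCP (along A from TCP, lateral, dz) "
    s=get_state(); p=s["eef_pos"]; print("tcp",p.round(4),"F",s["force"].round(1),"t",round(s["t"],2))
    for cam in("scene","side"):
        im,d,W=cloud(cam); hsv=cv2.cvtColor(im,cv2.COLOR_RGB2HSV)
        w=(hsv[...,1]>8)&(hsv[...,1]<90)&(hsv[...,0]<35)&(hsv[...,2]>110)&(W[...,2]>.008)
        X=(W[...,:2]-p[:2])@A; Y=(W[...,:2]-p[:2])@N; Z=W[...,2]-p[2]
        q=w&(X>.06)&(X<.18)&(abs(Y)<.04)&(Z>-.12)&(Z<.06)
        D=(W[...,:2]-C); r=w&(abs(D@A)<.11)&(abs(D@N)<.034)&(W[...,2]<.05)
        P=w&(np.hypot(W[...,0]-.455,W[...,1]-.195)<.043)&(W[...,2]<.08)
        print(cam,"scoop",q.sum(),np.histogram(X[q],np.arange(.06,.181,.01))[0],Z[q].max().round(3) if q.any() else "","dish",r.sum(),"pot",P.sum())
E
python3 - <<'E'
from h import *
where(); prof(75.7)
E
```

```text
tcp [0.6128 0.137  0.1976] F [ 0.1  0.  -1.8] t 25.15
scene scoop 474 [  5   8  39  11  19  12  78  79 101 122   0   0] 0.014 dish 0 pot 0
side scoop 420 [  3   0   6   6   4  24  74  96  98 109   0   0] 0.014 dish 0 pot 0
tcp [0.6128 0.1369 0.197 ] F [-1.59 -0.31 -1.79] M [-0.144 -0.03  -0.03 ] t 25.25 w 0.0133
-0.05 166 [0.0057 0.0084 0.0099]
-0.04 471 [0.0078 0.0101 0.0117]
-0.03 438 [0.0104 0.0122 0.0137]
-0.02 779 [0.0073 0.0143 0.0236]
-0.01 861 [0.0065 0.0166 0.0265]
0.0 114 [0.0158 0.0174 0.0185]
0.01 114 [0.02   0.0213 0.0222]
0.02 416 [0.0207 0.0225 0.0239]
0.03 90 [0.0218 0.0235 0.0247]
```

Call:
servo_tool(moves=[{"jaw":0.0,"dx":-0.006,"dy":-0.001,"dz":0,"roll":0},{"jaw":0.0,"dx":-0.012,"dy":-0.003,"dz":0,"roll":0},{"jaw":0.0,"dx":-0.018,"dy":-0.004,"dz":0,"roll":0},{"jaw":0.0,"dx":-0.024,"dy":-0.005,"dz":0,"roll":0},{"jaw":0.0,"dx":-0.028,"dy":-0.006,"dz":0.001,"roll":0},{"jaw":0.0,"dx":-0.028,"dy":-0.006,"dz":0.001,"roll":0},{"jaw":0.0,"dx":-0.026,"dy":-0.005,"dz":0.001,"roll":0},{"jaw":0.0,"dx":-0.02,"dy":-0.004,"dz":0,"roll":0},{"jaw":0.0,"dx":-0.013,"dy":-0.003,"dz":0,"roll":0},{"jaw":0.0,"dx":-0.007,"dy":-0.002,"dz":0,"roll":0}])

```text
t: 26.55
eef_pos: [0.4298, 0.0976, 0.1991]
ee_rot: [-3.141, 0.0, -1.819]
force: [0.4, -0.1, -2.1]
width: 0.0133
gripper_force: 60.0
```

```bash
python3 - <<'E'
from h import *
where()
im,d,W=cloud("scene")
for cam in("scene","side"):
    im,d,W=cloud(cam); m=(np.hypot(W[...,0]-.456,W[...,1]-.195)<.07)&(abs(W[...,2]-.086)<.006); q=W[m][:,:2].astype(np.float32)*1000; print(cam,m.sum(),q.min(0),q.max(0),cv2.minEnclosingCircle(q), np.percentile(W[m][:,2],[5,50,95]))
E
```

```text
tcp [0.4298 0.0976 0.1991] F [ 0.4 -0.1 -2.1] t 26.55
scene scoop 318 [11 14 28  0  1  1 42 55 78 88  0  0] 0.013 dish 0 pot 0
side scoop 457 [  0   0   0   0   6  21  87 104 112 127   0   0] 0.01 dish 0 pot 0
scene 235 [402.55127 145.27963] [507.182   242.56583] ((454.4574279785156, 190.58607482910156), 53.017608642578125) [0.08045599 0.08363672 0.08637321]
side 246 [405.28085 145.86629] [503.41052 243.81306] ((454.1911926269531, 194.9317169189453), 50.114234924316406) [0.08048661 0.0840207  0.08616963]
```

Call:
servo_tool(moves=[{"jaw":0.0,"dx":0,"dy":0,"dz":0,"roll":0},{"jaw":0.0,"dx":0,"dy":0,"dz":0,"roll":0},{"jaw":0.0,"dx":0,"dy":0,"dz":0,"roll":0},{"jaw":0.0,"dx":0,"dy":0,"dz":0,"roll":0},{"jaw":0.0,"dx":0,"dy":0,"dz":0,"roll":0},{"jaw":0.0,"dx":0,"dy":0,"dz":0,"roll":0},{"jaw":0.0,"dx":0,"dy":0,"dz":0,"roll":0},{"jaw":0.0,"dx":0,"dy":0,"dz":0,"roll":0},{"jaw":0.0,"dx":0,"dy":0,"dz":0,"roll":0},{"jaw":0.0,"dx":0,"dy":0,"dz":0,"roll":0}], newtons=14)

```text
t: 28.05
eef_pos: [0.4305, 0.0978, 0.1991]
ee_rot: [-3.142, 0.0, -1.82]
force: [-0.2, 0.1, -1.7]
width: 0.014
gripper_force: 14.0
```

```bash
python3 - <<'E'
from h import *
where(); prof(75.7)
E
```

```text
tcp [0.4305 0.0978 0.1991] F [-0.2  0.1 -1.7] t 28.05
scene scoop 36 [ 9  7  0  0  0  0  3  7 10  0  0  0] -0.081 dish 0 pot 4
side scoop 1 [0 0 0 0 0 0 0 1 0 0 0 0] -0.115 dish 0 pot 89
tcp [0.4305 0.0978 0.1991] F [-0.02  0.22 -1.64] M [ 0.11   0.014 -0.003] t 28.15 w 0.0139
-0.02 460 [0.0064 0.018  0.0295]
-0.01 646 [0.0074 0.0217 0.0281]
0.0 107 [-0.1261  0.0166  0.0183]
0.01 115 [-0.13   -0.123  -0.1209]
0.02 93 [-0.1508 -0.136  -0.1238]
0.03 74 [-0.1487 -0.1444 -0.1406]
0.04 46 [-0.1575 -0.1523 -0.1429]
0.05 122 [-0.1674 -0.1571 -0.1441]
0.13 24 [-0.1208 -0.1163 -0.1127]
0.14 528 [-0.166  -0.1347 -0.1187]
0.15 195 [-0.1664 -0.1513 -0.1391]
```

Call:
servo_tool(moves=[{"jaw":0.0,"dx":0,"dy":0,"dz":0,"roll":0},{"jaw":0.0,"dx":0,"dy":0,"dz":0,"roll":0},{"jaw":0.0,"dx":0,"dy":0,"dz":0,"roll":0},{"jaw":0.0,"dx":0,"dy":0.002,"dz":0.01,"roll":0},{"jaw":0.0,"dx":0,"dy":0.003,"dz":0.015,"roll":0},{"jaw":0.0,"dx":0,"dy":0,"dz":0.02,"roll":0},{"jaw":0.0,"dx":0,"dy":0,"dz":0.02,"roll":0},{"jaw":0.0,"dx":0,"dy":0,"dz":0.015,"roll":0},{"jaw":0.0,"dx":0,"dy":0,"dz":0.01,"roll":0},{"jaw":0.0,"dx":0,"dy":0,"dz":0,"roll":0}], newtons=60)

```text
t: 29.45
eef_pos: [0.4307, 0.103, 0.2897]
ee_rot: [-3.141, 0.001, -1.82]
force: [-0.6, 0.5, -2.1]
width: 0.0133
gripper_force: 60.0
```

```bash
python3 - <<'E'
from h import *
where(); prof(75.7)
a,_,_=cloud("scene"); b,_,_=cloud("side")
save("c9.png",np.hstack([cv2.resize(a[140:310,300:450],(353,400)),cv2.resize(b[200:340,110:300],(447,330)).repeat(1,0) if 0 else cv2.resize(b[190:330,150:300],(428,400))]))
for cam in("scene","side"):
    im,d,W=cloud(cam); m=(np.hypot(W[...,0]-.456,W[...,1]-.195)<.07)&(abs(W[...,2]-.086)<.006); q=W[m][:,:2].astype(np.float32)*1000; print(cam,m.sum(),cv2.minEnclosingCircle(q))
E
```

```text
tcp [0.4307 0.103  0.2897] F [-0.6  0.5 -2.1] t 29.45
scene scoop 26 [17  9  0  0  0  0  0  0  0  0  0  0] -0.085 dish 0 pot 0
side scoop 0 [0 0 0 0 0 0 0 0 0 0 0 0]  dish 0 pot 86
tcp [0.4302 0.1027 0.2885] F [-0.34 -0.05 -1.26] M [ 0.019 -0.058  0.127] t 29.55 w 0.0136
-0.02 445 [0.0066 0.018  0.0295]
-0.01 618 [0.0078 0.0216 0.0278]
0.0 116 [-0.215   0.0158  0.0182]
0.01 64 [-0.2389 -0.215  -0.2104]
0.02 78 [-0.241  -0.2323 -0.1982]
0.03 75 [-0.2503 -0.24   -0.234 ]
0.04 283 [-0.2547 -0.2369 -0.2227]
0.05 227 [-0.2503 -0.2154 -0.2023]
0.06 19 [-0.2057 -0.2026 -0.2014]
scene 227 ((455.0181579589844, 196.49647521972656), 52.83842468261719)
side 292 ((454.3078918457031, 195.31866455078125), 50.061031341552734)
```

View pics/c9.png

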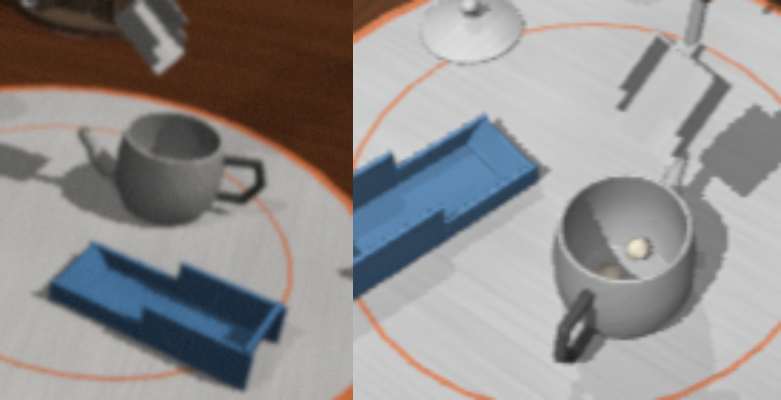

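The scene crop shows the pot upright and the dish and scoop empty. The side crop shows lumps inside the pot at (637,248) and (605,272), and no strays around it. I carry the scoop to the free area.

Call:
servo_tool(moves=[{"jaw":0.0,"dx":0.01,"dy":-0.01,"dz":0,"roll":0},{"jaw":0.0,"dx":0.02,"dy":-0.015,"dz":0,"roll":0},{"jaw":0.0,"dx":0.03,"dy":-0.02,"dz":0,"roll":0},{"jaw":0.0,"dx":0.03,"dy":-0.02,"dz":0,"roll":0},{"jaw":0.0,"dx":0.03,"dy":-0.02,"dz":0,"roll":0},{"jaw":0.0,"dx":0.02,"dy":-0.015,"dz":-0.02,"roll":0},{"jaw":0.0,"dx":0,"dy":0,"dz":-0.03,"roll":0},{"jaw":0.0,"dx":0,"dy":0,"dz":0,"roll":0},{"jaw":0.0,"dx":0,"dy":0,"dz":0,"roll":0},{"jaw":0.0,"dx":0,"dy":0,"dz":0,"roll":0}])

```text
t: 31.05
eef_pos: [0.5712, 0.003, 0.2406]
ee_rot: [-3.139, 0.001, -1.819]
force: [-0.1, -0.6, -1.2]
width: 0.0134
gripper_force: 60.0
```

```bash
python3 - <<'E'
from h import *
s=get_state(); p=s["eef_pos"]; print(p,s["force"].round(1),s["t"])
for cam in("scene","side"):
    im,d,W=cloud(cam); X=(W[...,:2]-p[:2])@A; Y=(W[...,:2]-p[:2])@N; Z=W[...,2]-p[2]
    m=(abs(Y)<.035)&(X>-.06)&(X<.16)&(W[...,2]>.03)&(Z<.005)
    for lo in np.arange(-.17,.0,.01):
        q=m&(Z>lo)&(Z<lo+.01)
        if q.sum()>4: print(cam,lo.round(2),q.sum(),np.percentile(X[q],[3,50,97]).round(3))
    P=(np.hypot(W[...,0]-.455,W[...,1]-.195)<.05)&(W[...,2]<.075)&(W[...,2]>.012)
    hsv=cv2.cvtColor(im,cv2.COLOR_RGB2HSV); w=P&(hsv[...,2]>110)&(hsv[...,1]>8)&(hsv[...,1]<90)
    k,l,st,ce=cv2.connectedComponentsWithStats(w.astype(np.uint8)); print(cam,[(st[i,4],W[l==i].mean(0).round(3).tolist()) for i in range(1,k) if st[i,4]>6])
E
```

```text
[0.57119592 0.0030048  0.2406325 ] [-0.1 -0.6 -1.2] 31.05
scene -0.13 61 [0.072 0.076 0.079]
scene -0.12 117 [0.062 0.068 0.075]
scene -0.11 134 [0.05  0.059 0.077]
scene -0.1 159 [0.038 0.049 0.073]
scene -0.09 180 [0.027 0.042 0.071]
scene -0.08 97 [0.03  0.045 0.061]
scene -0.07 37 [0.035 0.042 0.051]
scene -0.06 49 [0.031 0.042 0.045]
scene -0.05 23 [0.032 0.036 0.04 ]
scene -0.04 21 [0.03  0.035 0.038]
scene -0.03 19 [0.028 0.034 0.036]
scene -0.02 34 [0.02  0.031 0.035]
scene -0.01 50 [0.01  0.023 0.031]
scene []
side -0.13 66 [0.072 0.077 0.08 ]
side -0.12 119 [0.062 0.069 0.076]
side -0.11 135 [0.05  0.059 0.076]
side -0.1 153 [0.038 0.048 0.074]
side -0.09 157 [0.029 0.039 0.071]
side -0.08 67 [0.03  0.047 0.062]
side -0.07 32 [0.036 0.044 0.05 ]
side -0.06 45 [0.034 0.043 0.046]
side -0.05 18 [0.033 0.038 0.041]
side -0.04 15 [0.032 0.036 0.04 ]
side -0.03 18 [0.03  0.035 0.038]
side -0.02 30 [0.022 0.031 0.036]
side -0.01 50 [0.01  0.023 0.03 ]
side [(np.int32(53), [0.462, 0.166, 0.019]), (np.int32(30), [0.467, 0.196, 0.019])]
```

Call:
servo_tool(moves=[{"jaw":0.0,"dx":0,"dy":0,"dz":-0.02,"roll":0},{"jaw":0.0,"dx":0,"dy":0,"dz":-0.03,"roll":0},{"jaw":0.0,"dx":0,"dy":0,"dz":-0.03,"roll":0},{"jaw":0.0,"dx":0,"dy":0,"dz":-0.018,"roll":0},{"jaw":0.0,"dx":0,"dy":0,"dz":-0.01,"roll":0},{"jaw":0.0,"dx":0,"dy":0,"dz":-0.004,"roll":0},{"jaw":0.0,"dx":0,"dy":0,"dz":0,"roll":0},{"jaw":0.0,"dx":0,"dy":0,"dz":0,"roll":0},{"jaw":0.0,"dx":0,"dy":0,"dz":0,"roll":0},{"jaw":0.0,"dx":0,"dy":0,"dz":0,"roll":0}])

```text
t: 32.4
eef_pos: [0.5707, 0.0028, 0.1274]
ee_rot: [-3.141, 0.0, -1.82]
force: [-0.6, 0.6, -1.9]
width: 0.0136
gripper_force: 60.0
```

Call:
servo_tool(moves=[{"jaw":0.0,"dx":-0.002,"dy":-0.008,"dz":-0.005,"roll":0},{"jaw":0.0,"dx":-0.003,"dy":-0.012,"dz":-0.01,"roll":0},{"jaw":0.0,"dx":-0.003,"dy":-0.012,"dz":-0.012,"roll":0},{"jaw":0.0,"dx":-0.003,"dy":-0.012,"dz":-0.012,"roll":0},{"jaw":0.0,"dx":-0.003,"dy":-0.012,"dz":-0.012,"roll":0},{"jaw":0.0,"dx":-0.003,"dy":-0.012,"dz":-0.012,"roll":0},{"jaw":0.0,"dx":-0.003,"dy":-0.012,"dz":-0.012,"roll":0},{"jaw":0.0,"dx":-0.002,"dy":-0.008,"dz":-0.008,"roll":0},{"jaw":0.0,"dx":0,"dy":0,"dz":-0.004,"roll":0},{"jaw":0.0,"dx":0,"dy":0,"dz":0,"roll":0}], newtons=12)

```text
t: 33.65
eef_pos: [0.5484, -0.0854, 0.04]
ee_rot: [3.141, -0.0, -1.82]
force: [-1.1, -0.5, 0.3]
width: 0.0136
gripper_force: 12.0
```

```bash
python3 - <<'E'
from h import *
prof(75.7)
E
```

```text
tcp [ 0.5484 -0.0854  0.04  ] F [-1.08 -0.5   0.34] M [-0.326  0.125  0.049] t 33.65 w 0.0136
-0.05 288 [0.0082 0.0142 0.0158]
-0.04 475 [0.0132 0.0151 0.0164]
-0.03 461 [0.0131 0.0156 0.0167]
-0.02 784 [0.0071 0.0159 0.0247]
-0.01 863 [0.0069 0.0166 0.0276]
0.0 135 [0.0149 0.0166 0.0177]
0.01 19 [0.0174 0.0178 0.0193]
0.02 359 [0.0154 0.0176 0.0187]
0.03 230 [0.0162 0.0178 0.0189]
```

Call:
servo_tool(moves=[{"jaw":0.0,"dx":0,"dy":0,"dz":0.0015,"roll":0},{"jaw":0.5,"dx":0,"dy":0,"dz":0,"roll":0},{"jaw":0.5,"dx":0,"dy":0,"dz":0,"roll":0},{"jaw":0.5,"dx":0,"dy":0,"dz":0,"roll":0},{"jaw":0.5,"dx":0,"dy":0,"dz":0.02,"roll":0},{"jaw":0.5,"dx":0,"dy":0,"dz":0.04,"roll":0},{"jaw":0.5,"dx":0,"dy":0,"dz":0.05,"roll":0},{"jaw":0.5,"dx":0,"dy":0,"dz":0.05,"roll":0},{"jaw":0.5,"dx":0,"dy":0,"dz":0.05,"roll":0},{"jaw":0.5,"dx":0,"dy":0,"dz":0.02,"roll":0}])

```text
t: 34.95
eef_pos: [0.5496, -0.0852, 0.2752]
ee_rot: [-3.137, 0.002, -1.82]
force: [0.1, 0.5, -1.2]
width: 0.0437
gripper_force: 0.0
```

Call:
servo_tool(moves=[{"jaw":0.5,"dx":-0.005,"dy":0.04,"dz":0,"roll":0},{"jaw":0.5,"dx":-0.01,"dy":0.055,"dz":0,"roll":0},{"jaw":0.5,"dx":-0.01,"dy":0.055,"dz":0,"roll":0},{"jaw":0.5,"dx":-0.01,"dy":0.055,"dz":0,"roll":0},{"jaw":0.5,"dx":-0.01,"dy":0.055,"dz":0,"roll":0},{"jaw":0.5,"dx":-0.01,"dy":0.05,"dz":0,"roll":0},{"jaw":0.5,"dx":-0.01,"dy":0.03,"dz":0,"roll":0},{"jaw":0.5,"dx":-0.01,"dy":0.015,"dz":0,"roll":0},{"jaw":0.5,"dx":0,"dy":0,"dz":0,"roll":0},{"jaw":0.5,"dx":0,"dy":0,"dz":0,"roll":0}])

```text
t: 36.2
eef_pos: [0.4736, 0.2691, 0.2717]
ee_rot: [-3.142, -0.0, -1.82]
force: [-0.8, -0.6, -0.6]
width: 0.0439
gripper_force: 0.0
```

```bash
python3 - <<'E'
from h import *
print(get_state()["eef_pos"],get_state()["t"])
for cam in("wrist","scene","side"):
    im,d,W=cloud(cam); hsv=cv2.cvtColor(im,cv2.COLOR_RGB2HSV); R=np.hypot(W[...,0]-.455,W[...,1]-.195)
    P=(R<.047)&(W[...,2]<.075); 
    w=P&(hsv[...,2]>120)&(hsv[...,1]>8)&(hsv[...,1]<110)&(hsv[...,0]<35)&(W[...,2]>.008)
    k,l,st,ce=cv2.connectedComponentsWithStats(w.astype(np.uint8)); print(cam,"pot px",P.sum(),"blobs",[(int(st[i,4]),W[l==i].mean(0).round(3).tolist()) for i in range(1,k) if st[i,4]>6])
    # pot rim and scoop level
    m=(R<.07)&(abs(W[...,2]-.086)<.006)
    if m.sum()>20: print(" rim",cv2.minEnclosingCircle(W[m][:,:2].astype(np.float32)*1000))
    o=np.array([.5484,-.0854]); X=(W[...,:2]-o)@A; Y=(W[...,:2]-o)@N
    h=(abs(Y)<.006)&(W[...,2]>.045)&(W[...,2]<.075)&(X>-.05)&(X<.05)
    if h.sum()>15: print(" handle slope deg",np.degrees(np.arctan(np.polyfit(X[h],W[h][:,2],1)[0])).round(2),np.median(W[h][:,2]).round(4))
    # strays: lump-height warm white anywhere on the mat
    w=(hsv[...,2]>120)&(hsv[...,1]>12)&(hsv[...,1]<90)&(hsv[...,0]<35)&(W[...,2]>.012)&(W[...,2]<.03)&(R>.06)&(R<.25)
    k,l,st,ce=cv2.connectedComponentsWithStats(w.astype(np.uint8)); print(" strays",[(int(st[i,4]),W[l==i].mean(0).round(3).tolist()) for i in range(1,k) if st[i,4]>12])
E
```

```text
[0.47355463 0.26911837 0.27166059] 36.2
wrist pot px 3681 blobs [(135, [0.463, 0.165, 0.021]), (144, [0.429, 0.18, 0.02]), (126, [0.422, 0.202, 0.02]), (251, [0.473, 0.203, 0.02]), (104, [0.436, 0.219, 0.022])]
 rim ((454.1444091796875, 195.607421875), 49.714115142822266)
 strays []
scene pot px 196 blobs []
 rim ((454.75592041015625, 194.0401153564453), 51.66823959350586)
 handle slope deg -1.94 0.0585
 strays []
side pot px 568 blobs [(57, [0.462, 0.165, 0.018]), (28, [0.467, 0.196, 0.019])]
 rim ((454.6878356933594, 195.0819091796875), 50.488121032714844)
 handle slope deg 0.06 0.058
 strays []
```

```bash
python3 -c "
from station import *
print(job_done())"
```

```text
the job is handed in; nothing more can be done
None
```

I handed the job in at about 36 s: the camera check shows all six lumps in the upright, unmoved pot, and the empty scoop standing level and released on the table; the judge's result was not shown.

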